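# Turn the oatcakes at half time

## Robot

A 6-joint arm with a two-finger parallel gripper is mounted at the origin on the work surface. World frame = base frame: x ahead of the robot, y to its left, z up, the work surface at z = 0. Lengths are in m, angles in rad, forces in N, time in s.
With the tool pointing down it reaches from about 0.4 to 0.825 m from the base axis. Payload 7 kg.
Tool frame: the origin (TCP) lies at the very end of the fingers, on their centre line; the grasp point (between the pads) lies 19 mm behind it; z points along the fingers, y is the line along which they close (so a half turn about z gives the same grasp; the last joint's range is limited). The gripper opens to 88 mm and grips with 3 to 60 N. Pads are 19 mm wide; open, the fingers measure 130 mm over their backs; the gripper's body (78 mm by 193 mm) begins 47 mm behind the grasp point.
Start: joints at [-0.972, 0.359, 0.012, 0, -1.224, -0.288], TCP at [0.206, -0.643, 0.227] pointing down, gripper open.
Joint ranges: [-3.07, 3.07], [-1.43, 2.12], [-1.02, 1.25], [-3.03, 1.67], [-3.05, -0], [-3.03, 3.03]. Speed limits (rad/s): [2.39, 2.39, 3.01, 3.14, 3.14, 3.14].

## Interface

Orientations are given as [roll, pitch, yaw] about the fixed x, y, z axes, in that order (R = Rz(yaw) Ry(pitch) Rx(roll)).
In Python, from station import arm, vision gives the robot as it stands. The module is installed in compiled form; this text tells all that it offers.
- The arm moves only by the tool jog_arm, never from a script. Its argument "steps" is a list that holds one entry, the list of rows, each a list of 7 numbers: the closure in counts, from 0 (fully open) to 255 (shut), then the shift along the tool's x, y, z scaled (see below), then the turn, a rotation vector about the tool's x, y, z scaled (see below). In form: [[[grip, dx, dy, dz, rx, ry, rz], ...]]. A call has 1 to 8 rows; each row is the pose to reach, as a shift and turn from the pose commanded when the call began, along the tool's axes at that moment; what a row does not reach only later rows make up. The controller multiplies each number of a shift by 250 mm and each number of a turn by 45 degrees. A row lasts 1/10 s, in which the tool goes at most 50 mm and 8.59 degrees, less where a joint would pass 70% of its speed; a pose out of reach is approached as far as the arm can. A call with a number of a shift or a turn outside -1 to 1 is refused whole. A call with a gripper value outside its range is refused whole. The fingers move at their own pace and stop on an object; "newtons" is the grip in N (left out, the last holds). Time passes only in rows, so rows that repeat a pose let the fingers close. It gives the time, the measured TCP pose, the force, the opening and the grip force at its end, in the units of the state.
- arm.get_state(): the state, without advancing time (a new reading comes with each control period).
- vision.grab_frame(name): name is "scene" or "top" or "wrist"; returns a dict with "color" (400x640x3 uint8, red, green, blue), "vfov" (degrees; the focal length in pixels is half the picture's height over the tangent of half this angle, whatever the lens; pixels are square), "cx", "cy" (the principal point, pixels), "k1" (the pictures are not rectified: a ray, as slopes to the right and down, at radius r is drawn at 1 + k1 r^2 times it, then the intrinsics apply), "extrinsics" (4x4, takes a point from world to camera coordinates). Camera axes: x right, y down, z forward; pixel columns grow to the right and rows downward; lengths in m; the calibration is good to about 2 mm. A picture is of the moment at which its call begins. There is no depth.
- arm.job_done(): hands the job in; it is judged then, once.
The state is a dict: "t": time; "q": joint angles; "qd": joint speeds; "joint_efforts": joint torques, N m; "eef_pos": TCP position; "ee_rot": TCP orientation; "force": force on the tool from outside, world axes, zero at the start; "moment": the same for the moment, N m; "width": finger opening in m; "gripper_force": force on a finger pad.
Only numpy, scipy, OpenCV 4.12 (cv2) and the standard library are available. Lean on these libraries where they do the work, as an engineer would, in place of code of your own. Each camera call takes 0.05 s, during which the arm holds its last target. There are 200 camera calls.

## Task

Half time for the oatcakes: stop the timer with its red key, then turn the gas tap down to half open (lever at 45 degrees). Next take the spatula and with it flip every oatcake from the griddle's low plate over the step, so that each ends lying flat on the raised plate with its brown face up; do not touch the oatcakes with the fingers or arm. Lay the spatula back on its rest as it was and only then restart the timer with the yellow key and after it the green one, pressing one key at a time, and leave the canister, jar and lighter alone.

Things in the scene. Friction and masses are not known exactly. Their poses are not given: they have to be found in the camera images.
- griddle_step (a point): Two-level griddle, fixed. This point is the middle of the top edge of its step, 40 mm above the counter. x runs along the step, y from the low black plate (y -190 to 0 mm, 30 mm above the counter) across to the raised grey plate (y 0 to 150 mm, level with this point). The step is an upright 10 mm face at y = 0, against which an oatcake can be tipped up and over.
- griddle_rim (a point): Middle of the top of the griddle's steel rim beyond the raised plate, 52 mm above the counter. Such rims stand along this side (y = 155 mm from the step) and at both ends of the plates (x = -195 and 195 mm); the low plate's open side has none. Axes as griddle_step.
- oatcake0_center (a point): oatcake 0: rigid disc, 80 mm across, 18 mm thick, 70 g; both edges bevelled (faces 60 mm across; the rim is upright only from 7 to 11 mm up, so a thin blade goes about 5 mm under it). This point is its centre. z points out of its pale yellow face, up at the start; the other face is dark brown. None if absent (two or three are there).
- oatcake1_center (a point): oatcake 1: rigid disc, 80 mm across, 18 mm thick, 70 g; both edges bevelled (faces 60 mm across; the rim is upright only from 7 to 11 mm up, so a thin blade goes about 5 mm under it). This point is its centre. z points out of its pale yellow face, up at the start; the other face is dark brown. None if absent (two or three are there).
- oatcake2_center (a point): oatcake 2: rigid disc, 80 mm across, 18 mm thick, 70 g; both edges bevelled (faces 60 mm across; the rim is upright only from 7 to 11 mm up, so a thin blade goes about 5 mm under it). This point is its centre. z points out of its pale yellow face, up at the start; the other face is dark brown. None if absent (two or three are there).
- spatula_grip (a point): Spatula, loose, 130 g. This point is the centre of its black handle (20 mm wide in x, 22 mm high, running from 75 mm behind this point to 55 mm ahead along y). y points along the handle towards the blade tip, z is up in use and on the rest. A bent steel neck joins it to the blade.
- spatula_tip (a point): Middle of the front edge of the spatula's blade, on its underside: 170 mm ahead (y) of spatula_grip and 50 mm below it. The blade is flat, steel, 50 mm wide, 80 mm long (back from this point), 2.5 mm thick, level when z of the spatula is up.
- rest_seat (a point): Spatula rest, blue ceramic, fixed: a base 90 x 300 mm, 5 mm thick, with a block at the back end that holds up the handle's tail. This point, 55 mm above the counter, is where spatula_grip lies when the spatula is on the rest, with the same axes (y towards the blade). The block stands at y -73 to -43 mm, its top 11 mm below this point; the blade lies on the base.
- tap (a joint): Gas tap lever, turning about an upright axis: 0 closed (lever along -x of tap_axis), 1.571 rad fully open (lever along -y of tap_axis), growing anticlockwise from above; half open is 0.785. It starts nearly fully open. It stays where it is left (friction 0.1 N m).
- tap_axis (a point): The tap's fixed turning axis at the lever's mid-height, 85 mm above the counter; z up. Below it a brass body 36 mm across.
- tap_grip (a point): Grip point on the red tap lever, 80 mm from the axis, at its mid-height. The lever is a bar 16 x 16 mm, reaching 105 mm from the axis; -x of this frame points outwards along the lever. Free space below.
- key_red (a joint): red timer key: 0 up, 0.006 m fully down; it counts as pressed beyond 0.004. Spring: 1.2 N starts it, 4 N holds it fully down.
- key_red_top (a point): centre of the top of the red key, a round upright push button 30 mm across on a grey collar 46 mm across that is 6 mm lower; about 40 mm above the counter. The three keys stand in a row 60 mm apart on a flat white timer, in varying order.
- key_yellow (a joint): yellow timer key: 0 up, 0.006 m fully down; it counts as pressed beyond 0.004. Spring: 1.2 N starts it, 4 N holds it fully down.
- key_yellow_top (a point): centre of the top of the yellow key, a round upright push button 30 mm across on a grey collar 46 mm across that is 6 mm lower; about 40 mm above the counter. The three keys stand in a row 60 mm apart on a flat white timer, in varying order.
- key_green (a joint): green timer key: 0 up, 0.006 m fully down; it counts as pressed beyond 0.004. Spring: 1.2 N starts it, 4 N holds it fully down.
- key_green_top (a point): centre of the top of the green key, a round upright push button 30 mm across on a grey collar 46 mm across that is 6 mm lower; about 40 mm above the counter. The three keys stand in a row 60 mm apart on a flat white timer, in varying order.
- canister: steel canister with clamp lid, 100 mm across, 90 mm high, bystander; origin centre of its underside
- jar: small glass jar, 66 mm across, 95 mm high, bystander; origin centre of its underside
- lighter: red plastic lighter lying flat, 26 x 80 x 12 mm, bystander; origin centre of its underside
Not all that is in view belongs to the job. What is shaped like the part that bears spatula_grip but orange or pink is not meant.

How it is judged:
On the way, in this order (a step that is already met when the one before it is completed fails the run):
1. the red key is pressed down (value of joint key_red above 0.004 m), for 0.05 s.
2. the tap is set to half open (0.785 +- 0.12 rad) and let go (value of joint tap between 0.665 and 0.905 rad and contact force between the fingers and tap below 0.1 N), for 0.3 s.
3. every oatcake lies turned over, brown face up, flat on the raised plate (angle between each of oatcake0_center, oatcake1_center, oatcake2_center's own z axis and vertical above 3.02 rad and y of each of oatcake0_center, oatcake1_center, oatcake2_center in the frame of griddle_step above 0 m and z of oatcake0_center in the frame of griddle_step between 0.005 and 0.013 m and z of oatcake1_center in the frame of griddle_step between 0.005 and 0.013 m and z of oatcake2_center in the frame of griddle_step between 0.005 and 0.013 m and linear speed of each of oatcake0, oatcake1, oatcake2 below 0.02 m/s), for 0.2 s.
4. the spatula lies on its rest again, released (horizontal distance between spatula_grip and rest_seat below 0.03 m and angle between spatula_grip's own z axis and vertical below 0.1 rad and z of spatula_grip in the frame of rest_seat between -0.006 and 0.006 m and angle between the y axis of spatula_grip and the y axis of rest_seat, either way round below 0.25 rad and contact force between the fingers and spatula below 0.1 N), for 0.3 s.
5. the yellow key is pressed down (value of joint key_yellow above 0.004 m), for 0.05 s.
6. the green key is pressed down (value of joint key_green above 0.004 m), for 0.05 s.
At the end, for the whole second after the job is handed in: Tap at 0.785 +- 0.12 rad; every oatcake flat (7 degrees), brown face up, on the raised plate with its centre past the step; spatula released on its rest within 30 mm and 0.25 rad, level within 0.1 rad; keys up, having been pressed red, yellow, green; all at rest (all of step 3 and all of step 4 and value of joint tap between 0.665 and 0.905 rad and value of joint each of key_red, key_yellow, key_green below 0.002 m and linear speed of spatula below 0.02 m/s); the robot touches nothing.
It fails at once if an oatcake is touched by the fingers or arm (contact force between any of the fingers, the arm and oatcake0 above 0.5 N or contact force between any of the fingers, the arm and oatcake1 above 0.5 N or contact force between any of the fingers, the arm and oatcake2 above 0.5 N).
It fails at once if two timer keys are down together (value of joint each of key_red, key_yellow above 0.003 m or value of joint each of key_red, key_green above 0.003 m or value of joint each of key_yellow, key_green above 0.003 m).
It fails at once if a bystander is moved more than 30 mm or knocked over (distance of any of canister, jar, lighter from where it was at the start of the episode above 0.03 m or angle between any of canister, jar, lighter's own z axis and vertical above 0.5 rad).
Of oatcake0, oatcake1, oatcake2 only 2 to 3 are there at a start; the rules pass over those that are not, and their reading is None.
At some moment in a run one of oatcake0, oatcake1, oatcake2 may be knocked a few centimetres aside while the robot is not near it.
It also fails if it takes over 210 s, if anything falls off the work surface, if the arm or the gripper's body presses on something with over 40 N, if the wrist force passes 120 N, or if a joint passes its speed limit or range.

## Working session

There is one attempt and no reset: what is moved stays moved. The work goes in short steps, Python scripts to look and compute and a tool call to move; the robot and the scene stay as the last step left them, time stands still between calls to the robot, and variables do not carry over. Pictures are saved under pics/ and viewed, at most 14 in all, crops included, and the job is handed in when it is done.

Besides the shell and the picture viewer there is one more tool, called after "Call:" as a command line: name --argument value ..., lists and objects as JSON in quotes. jog_arm: Moves the arm, as the interface text tells. Its arguments: {"type":"object","properties":{"steps":{"type":"array","items":{"type":"array","items":{"type":"array","items":{"type":"number"}}}},"newtons":{"type":"number"}},"required":["steps"]}

```bash
mkdir -p pics; cat > h.py <<'E'
import numpy as np, cv2
from scipy.spatial.transform import Rotation as R
from station import arm, vision
def grab(name,fn=None):
    f=vision.grab_frame(name)
    if fn: cv2.imwrite('pics/'+fn,cv2.cvtColor(f['color'],cv2.COLOR_RGB2BGR))
    return f
def K(f):
    fl=200/np.tan(np.radians(f['vfov'])/2)
    return fl,f['cx'],f['cy'],f['k1']
def ray(f,u,v):
    fl,cx,cy,k1=K(f); d=np.array([(u-cx)/fl,(v-cy)/fl]); s=d.copy()
    for _ in range(30): s=d/(1+k1*(s@s))
    E=np.array(f['extrinsics']); Rm=E[:3,:3]; o=-Rm.T@E[:3,3]
    return o,Rm.T@np.array([s[0],s[1],1])
def at(f,u,v,z):
    o,d=ray(f,u,v); return o+d*(z-o[2])/d[2]
def proj(f,p):
    fl,cx,cy,k1=K(f); E=np.array(f['extrinsics']); c=E[:3,:3]@np.array(p)+E[:3,3]
    s=c[:2]/c[2]; s=s*(1+k1*(s@s)); return s*fl+[cx,cy]
E
python3 - <<'E'
from h import *
import pickle
for n in('scene','top'):
    f=grab(n,n+'0.png'); pickle.dump(f,open(n+'0.pkl','wb')); E=np.array(f['extrinsics']); print(n,f['vfov'],f['cx'],f['cy'],f['k1'],-E[:3,:3].T@E[:3,3])
s=arm.get_state();print(s['ee_rot'],s['eef_pos'],s['width'],s['t'])
E
```

```text
scene 54.68695530493053 317.1113749060643 206.46150926955056 0.004142359180321784 [ 0.82191065 -0.61980909  1.05544737]
top 55.537125749277244 321.87380034504713 197.8163687237954 -0.07577028506899543 [ 0.19061432 -0.06271292  1.43242204]
[ 3.14011530e+00 -1.39660569e-04 -2.83089819e+00] [ 0.20627407 -0.64225262  0.22571748] 0.08777267769581755 0.1
```

View pics/top0.png

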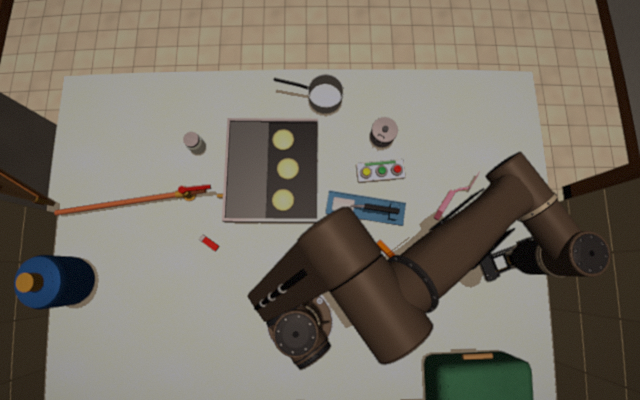

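View pics/scene0.png

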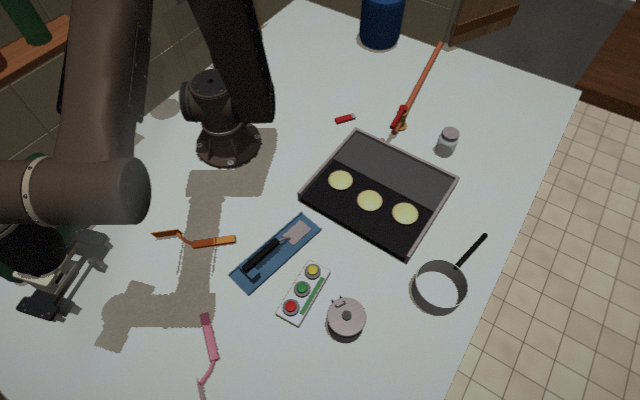

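The top view shows the griddle (225–318, 120–220), with the black low plate on its right carrying 3 oatcakes at (283,139), (288,168) and (283,200). The black spatula lies on the blue rest at about (365,208). The timer keys are yellow (366,171), green (381,170) and red (397,169), and the tap is at (190,190). The orange spatula at (385,245) and the pink one at (455,198) are decoys. Black on blue matches the description, so I'll confirm it in a crop.

```bash
python3 - <<'E'
import cv2
i=cv2.imread('pics/top0.png')[105:255,175:415]
cv2.imwrite('pics/c1.png',cv2.resize(i,None,fx=3.33,fy=3.33,interpolation=cv2.INTER_CUBIC))
i=cv2.imread('pics/scene0.png')[90:340,220:470]
cv2.imwrite('pics/c2.png',cv2.resize(i,None,fx=2.4,fy=2.4,interpolation=cv2.INTER_CUBIC))
E
```

```text
(no output)
```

View pics/c1.png

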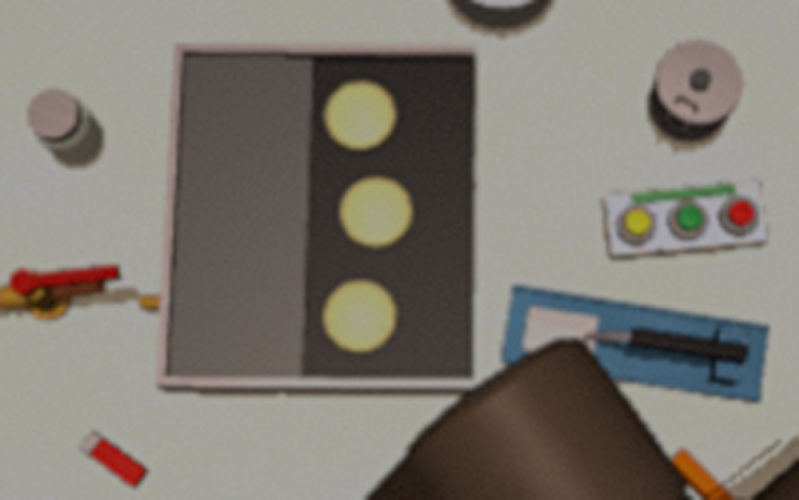

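View pics/c2.png

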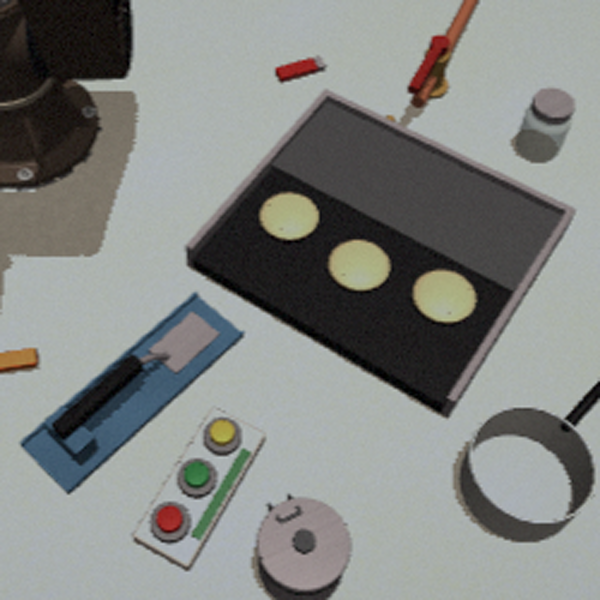

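```bash
python3 - <<'E'
from h import *
import pickle
t=pickle.load(open('top0.pkl','rb'));s=pickle.load(open('scene0.pkl','rb'))
c1=lambda u,v,z:at(t,175+u/3.33,105+v/3.33,z)[:2].round(4)
c2=lambda u,v,z:at(s,220+u/2.4,90+v/2.4,z)[:2].round(4)
for n,a,b,z in [('red',(741,213),(170,518),.04),('green',(690,218),(197,474),.04),('yel',(637,222),(222,432),.04),
 ('hfront',(631,337),(134,360),.066),('htail',(747,352),(60,425),.066),('bladetipmid',(525,328),(200,325),.008),
 ('stepTop',(312,57),(512,287),.04),('stepBot',(304,377),(277,167),.04),('oA',(361,115),(444,295),.048),('oB',(376,211),(359,264),.048),('oC',(361,315),(289,215),.048),
 ('rimTL',(180,46),(572,208),.052),('rimBL',(162,386),(325,93),.052),
 ('tapax',(22,283),(438,45),.093),('tapend',(118,271),(415,85),.093),('canister',(697,72),(305,540),.09),('jar',(56,115),(553,103),.095),('lighter',(115,459),(300,68),.01)]:
    print(n,c1(*a,z),c2(*b,z))
E
```

```text
red [ 0.5565 -0.3781] [ 0.5595 -0.3763]
green [ 0.5511 -0.3191] [ 0.5548 -0.3171]
yel [ 0.547  -0.2582] [ 0.5493 -0.258 ]
hfront [ 0.4104 -0.2431] [ 0.4147 -0.2487]
htail [ 0.392  -0.3706] [ 0.3951 -0.3642]
bladetipmid [ 0.4318 -0.1296] [ 0.4313 -0.1376]
stepTop [0.7497 0.1135] [0.7476 0.1186]
stepBot [0.3743 0.118 ] [0.3847 0.1215]
oA [0.6751 0.0553] [0.6811 0.0536]
oB [0.5611 0.0378] [0.5666 0.0353]
oC [0.4419 0.0543] [0.4473 0.053 ]
rimTL [0.7608 0.2655] [0.7621 0.272 ]
rimBL [0.3646 0.2727] [0.3724 0.2729]
tapax [0.4737 0.4197] [0.4802 0.4127]
tapend [0.4856 0.3148] [0.4904 0.321 ]
canister [ 0.7079 -0.3259] [ 0.7043 -0.3285]
jar [0.6639 0.3915] [0.6694 0.3942]
lighter [0.2879 0.3338] [0.2926 0.3355]
```

The crops confirm it: the black-handled spatula lies on the blue rest with its tail over the block (c2 about (60–138, 365–425)). The three pale oatcakes sit on the black plate. The keys are in a row, red, green, yellow, from far to near the griddle. I'll press the red key first.

```bash
cat >> h.py <<'E'
def plan(*wps,start=None):
    """wps: (x,y,z,yaw_deg[,pitch_deg]) ; one call per waypoint, chained; tool down, pitch = turn about tool y"""
    if start is None:
        s=arm.get_state(); p=np.array(s['eef_pos']); Q=R.from_euler('xyz',s['ee_rot'])
    else: p,Q=start
    for w in wps:
        q=R.from_euler('xyz',[np.pi,0,np.radians(w[3])])
        if len(w)>4: q=q*R.from_euler('y',w[4],degrees=True)
        d=Q.inv().apply(np.array(w[:3])-p)/.25; r=(Q.inv()*q).as_rotvec()/(np.pi/4)
        print(w,'->',d.round(3),r.round(3),'rows',max(np.linalg.norm(d)*5,np.degrees(np.linalg.norm(r)*np.pi/4)/8.59).round(1))
        p,Q=np.array(w[:3]),q
E
python3 - <<'E'
from h import *
y=-162.2
plan((.382,-.51,.2,y),(.558,-.377,.1,y),(.558,-.377,.044,y),(.558,-.377,.034,y),(.558,-.377,.1,y))
E
```

```text
(0.382, -0.51, 0.2, -162.2) -> [-0.831  0.289  0.103] [ 0.002 -0.     0.   ] rows 4.4
(0.558, -0.377, 0.1, -162.2) -> [-0.833  0.291  0.4  ] [0. 0. 0.] rows 4.8
(0.558, -0.377, 0.044, -162.2) -> [ 0.    -0.     0.224] [0. 0. 0.] rows 1.1
(0.558, -0.377, 0.034, -162.2) -> [ 0.   -0.    0.04] [0. 0. 0.] rows 0.2
(0.558, -0.377, 0.1, -162.2) -> [-0.     0.    -0.264] [0. 0. 0.] rows 1.3
```

Call:
jog_arm --steps '[[[255,-0.831,0.289,0.103,0.002,0,0],[255,-0.831,0.289,0.103,0.002,0,0],[255,-0.831,0.289,0.103,0.002,0,0],[255,-0.831,0.289,0.103,0.002,0,0],[255,-0.831,0.289,0.103,0.002,0,0],[255,-0.831,0.289,0.103,0.002,0,0]]]' --newtons 30

```text
t: 0.7
eef_pos: [0.3843, -0.5081, 0.1999]
ee_rot: [-3.141, -0.0, -2.827]
force: [-0.1, -0.3, 0.1]
width: 0.0452
gripper_force: 0.0
```

Call:
jog_arm --steps '[[[255,-0.833,0.291,0.4,0,0,0],[255,-0.833,0.291,0.4,0,0,0],[255,-0.833,0.291,0.4,0,0,0],[255,-0.833,0.291,0.4,0,0,0],[255,-0.833,0.291,0.4,0,0,0],[255,-0.833,0.291,0.4,0,0,0],[255,-0.833,0.291,0.4,0,0,0]]]'

```text
t: 1.4
eef_pos: [0.558, -0.3772, 0.0996]
ee_rot: [-3.141, -0.002, -2.83]
force: [-0.7, 0.7, 0.3]
width: 0.0007
gripper_force: 0.0
```

Call:
jog_arm --steps '[[[255,0,0,0.2,0,0,0],[255,0,0,0.2,0,0,0],[255,0,0,0.2,0,0,0]]]'

```text
t: 1.7
eef_pos: [0.5569, -0.3787, 0.0511]
ee_rot: [-3.141, -0.002, -2.832]
force: [0.4, -1.1, 0.6]
width: 0.0003
gripper_force: 0.0
```

```bash
python3 - <<'E'
from h import *
import pickle
f=grab('wrist','w1.png'); pickle.dump(f,open('w1.pkl','wb'))
s=arm.get_state(); print(s['eef_pos'],s['ee_rot'],s['force'],s['width'])
for p in [(.558,-.377,.04),(.553,-.318,.04),(.548,-.258,.04)]: print(proj(f,p))
E
```

```text
[ 0.5581725  -0.37904571  0.05250595] [-3.13870501e+00  5.24526436e-04 -2.83155746e+00] [ 0.63441911 -0.2694605  -0.49767258] -1.4214324664064103e-05
[318.36966129 243.7467846 ]
[411.52129502 263.67271977]
[501.52877264 282.86923308]
```

View pics/w1.png

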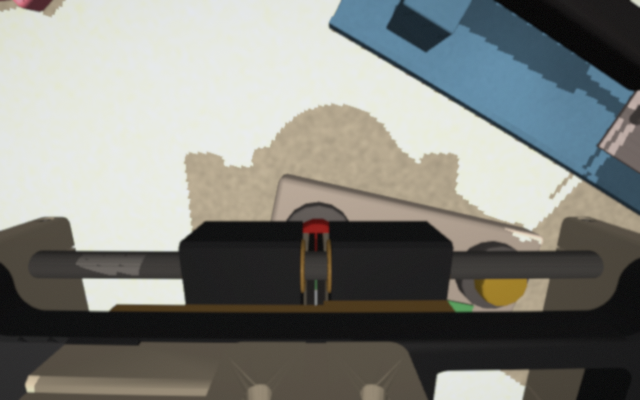

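The wrist view shows the closed fingers right above the red key (318,228), with yellow at (500,287). I'll press now, then retreat.

Call:
jog_arm --steps '[[[255,0,0,0.07,0,0,0],[255,0,0,0.07,0,0,0],[255,0,0,0.07,0,0,0]]]'

```text
t: 2.05
eef_pos: [0.5609, -0.38, 0.0383]
ee_rot: [-3.134, 0.005, -2.83]
force: [-0.5, -1.6, 7.3]
width: 0.0004
gripper_force: 3.9
```

Call:
jog_arm --steps '[[[255,0,0,-0.6,0,0,0],[255,0,0,-0.6,0,0,0],[255,0,0,-0.6,0,0,0],[255,0,0,-0.6,0,0,0]]]'

```text
t: 2.45
eef_pos: [0.562, -0.3805, 0.1954]
ee_rot: [-3.128, 0.012, -2.83]
force: [0.2, -1.2, -0.2]
width: 0.0004
gripper_force: 0.0
```

```bash
python3 - <<'E'
from h import *
import pickle
t=pickle.load(open('top0.pkl','rb'));s=pickle.load(open('scene0.pkl','rb'))
print('pipe',[at(t,u,v,.05)[:2].round(3) for u,v in[(60,211),(120,202),(170,195.5)]], at(s,438,45,.05)[:2].round(3),at(s,398,127,.05)[:2].round(3))
y=-90
plan((.558,-.30,.26,-120),(.57,-.05,.26,-92),(.57,.20,.26,-88),(.535,.335,.2,-88))
E
```

```text
pipe [array([0.408, 0.904]), array([0.44 , 0.669]), array([0.462, 0.478])] [0.412 0.89 ] [0.494 0.366]
(0.558, -0.3, 0.26, -120) -> [-0.087  0.308 -0.262] [-0.023  0.008 -0.937] rows 4.9
(0.57, -0.05, 0.26, -92) -> [-0.89   0.458  0.   ] [-0.     0.    -0.622] rows 5.0
(0.57, 0.2, 0.26, -88) -> [-0.999  0.035  0.   ] [-0.     0.    -0.089] rows 5.0
(0.535, 0.335, 0.2, -88) -> [-0.545  0.121  0.24 ] [0. 0. 0.] rows 3.0
```

Call:
jog_arm --steps '[[[255,-0.09,0.31,-0.26,-0.023,0.008,-0.94],[255,-0.09,0.31,-0.26,-0.023,0.008,-0.94],[255,-0.09,0.31,-0.26,-0.023,0.008,-0.94],[255,-0.09,0.31,-0.26,-0.023,0.008,-0.94],[255,-0.09,0.31,-0.26,-0.023,0.008,-0.94],[255,-0.09,0.31,-0.26,-0.023,0.008,-0.94]]]'

```text
t: 3.05
eef_pos: [0.556, -0.2971, 0.2507]
ee_rot: [3.128, 0.0, -2.091]
force: [-0.1, 0.6, -0.1]
width: 0.0004
gripper_force: 0.0
```

Call:
jog_arm --steps '[[[255,-0.89,0.458,0,0,0,-0.622],[255,-0.89,0.458,0,0,0,-0.622],[255,-0.89,0.458,0,0,0,-0.622],[255,-0.89,0.458,0,0,0,-0.622],[255,-0.89,0.458,0,0,0,-0.622],[255,-0.89,0.458,0,0,0,-0.622],[255,-0.89,0.458,0,0,0,-0.622]]]'

```text
t: 3.75
eef_pos: [0.5677, -0.0457, 0.2513]
ee_rot: [3.128, 0.008, -1.605]
force: [-0.0, -1.2, -0.2]
width: 0.0004
gripper_force: 0.0
```

Call:
jog_arm --steps '[[[255,-0.999,0.035,0,0,0,-0.09],[255,-0.999,0.035,0,0,0,-0.09],[255,-0.999,0.035,0,0,0,-0.09],[255,-0.999,0.035,0,0,0,-0.09],[255,-0.999,0.035,0,0,0,-0.09],[255,-0.999,0.035,0,0,0,-0.09],[255,-0.999,0.035,0,0,0,-0.09]]]'

```text
t: 4.45
eef_pos: [0.5674, 0.2029, 0.2522]
ee_rot: [3.127, 0.009, -1.535]
force: [-0.2, -1.2, -0.3]
width: 0.0007
gripper_force: 0.0
```

```bash
python3 - <<'E'
from h import *
import pickle
f=grab('wrist','w2.png'); pickle.dump(f,open('w2.pkl','wb'))
plan((.55,.343,.14,-83.6),(.545,.343,.078,-83.6))
st=(np.array([.545,.343,.078]),R.from_euler('xyz',[np.pi,0,np.radians(-83.6)]))
for w in [(.515,.340,.078,-83.6),(.4847,.331,.078,-104.7),(.4535,.334,.078,-125.9),(.49,.31,.078,-125.9)]: plan(w,start=st)
for p in [(.477,.416,.093),(.486,.336,.093)]: print(proj(f,p))
E
```

```text
(0.55, 0.343, 0.14, -83.6) -> [-0.562  0.043  0.455] [ 0.019  0.012 -0.098] rows 3.6
(0.545, 0.343, 0.078, -83.6) -> [-0.002  0.02   0.248] [0. 0. 0.] rows 1.2
(0.515, 0.34, 0.078, -83.6) -> [-0.001  0.121  0.   ] [0. 0. 0.] rows 0.6
(0.4847, 0.331, 0.078, -104.7) -> [0.021 0.245 0.   ] [ 0.    -0.     0.469] rows 2.5
(0.4535, 0.334, 0.078, -125.9) -> [-0.005  0.368  0.   ] [ 0.   -0.    0.94] rows 4.9
(0.49, 0.31, 0.078, -125.9) -> [0.107 0.233 0.   ] [ 0.   -0.    0.94] rows 4.9
[378.02935431 355.46339752]
[376.77164386 300.46708954]
```

View pics/w2.png

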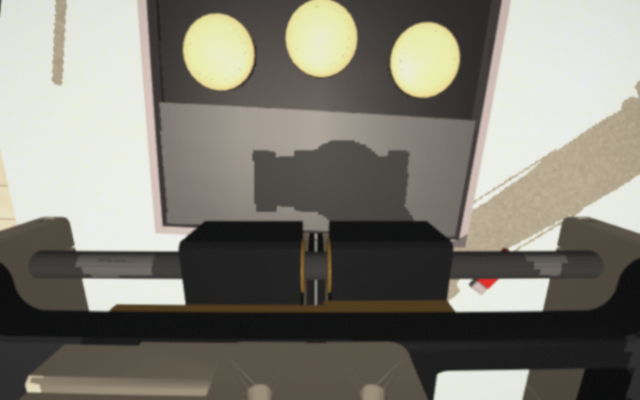

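The wrist view only shows the griddle and cakes, because the tap is hidden by the gripper. I'll proceed with the measured tap.

Call:
jog_arm --steps '[[[255,-0.562,0.043,0.455,0.019,0.012,-0.098],[255,-0.562,0.043,0.455,0.019,0.012,-0.098],[255,-0.562,0.043,0.455,0.019,0.012,-0.098],[255,-0.562,0.043,0.455,0.019,0.012,-0.098],[255,-0.562,0.043,0.455,0.019,0.012,-0.098]]]'

```text
t: 5.0
eef_pos: [0.5484, 0.3436, 0.1364]
ee_rot: [3.138, -0.003, -1.458]
force: [0.1, -0.7, -0.5]
width: 0.0002
gripper_force: 0.0
```

Call:
jog_arm --steps '[[[255,0,0.02,0.248,0,0,0],[255,0,0.02,0.248,0,0,0],[255,0,0.02,0.248,0,0,0]]]'

```text
t: 5.3
eef_pos: [0.544, 0.3409, 0.0766]
ee_rot: [3.139, -0.003, -1.459]
force: [-0.6, -0.3, 0.7]
width: 0.0003
gripper_force: 0.0
```

Call:
jog_arm --steps '[[[255,0,0.12,0,0,0,0],[255,0.01,0.18,0,0,0,0.19],[255,0.02,0.21,0,0,0,0.34],[255,0.02,0.245,0,0,0,0.47],[255,0.018,0.285,0,0,0,0.63],[255,0.01,0.325,0,0,0,0.78],[255,-0.005,0.368,0,0,0,0.94],[255,-0.005,0.368,0,0,0,0.94]]]'

```text
t: 6.1
eef_pos: [0.4535, 0.3347, 0.0805]
ee_rot: [-3.141, 0.004, -2.197]
force: [0.7, 0.7, -0.0]
width: 0.0003
gripper_force: 0.0
```

```bash
python3 - <<'E'
from h import *
import pickle
s=arm.get_state(); print(s['eef_pos'],s['ee_rot'],s['force'])
f=grab('scene'); pickle.dump(f,open('s1.pkl','wb'))
i=cv2.cvtColor(f['color'],cv2.COLOR_RGB2BGR)[60:200,320:500]
cv2.imwrite('pics/c3.png',cv2.resize(i,None,fx=4,fy=4,interpolation=cv2.INTER_CUBIC))
E
```

```text
[0.45353356 0.33465775 0.08050569] [-3.14116161  0.00364464 -2.19678656] [ 0.73848974  0.71929656 -0.02715078]
```

View pics/c3.png

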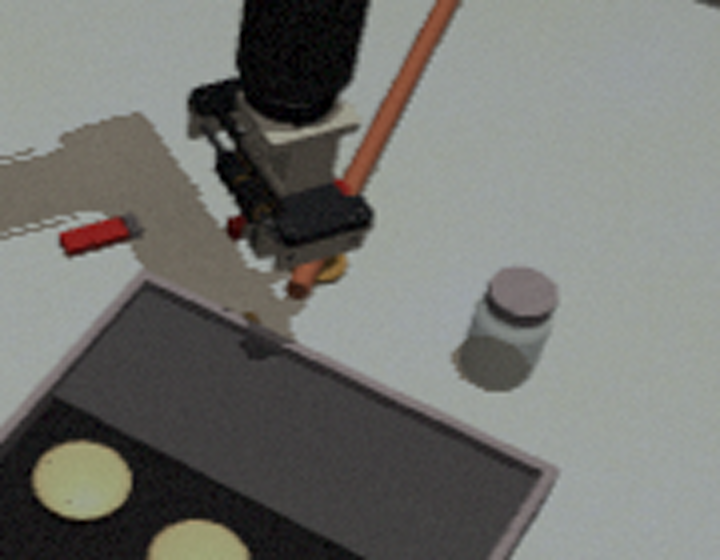

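The lever tip shows red at c3 (235,225), so it has swung towards the robot. I'll back off, rise, and clear the view to check it.

Call:
jog_arm --steps '[[[255,0,-0.14,0,0,0,0],[255,0,-0.14,0,0,0,0],[255,0,-0.14,-0.7,0,0,0],[255,0,-0.14,-0.7,0,0,0],[255,0,-0.14,-0.7,0,0,0],[255,0,-0.14,-0.7,0,0,0],[255,0,-0.14,-0.7,0,0,0]]]'

```text
t: 6.85
eef_pos: [0.4836, 0.315, 0.259]
ee_rot: [-3.14, 0.01, -2.192]
force: [0.0, 0.2, -2.5]
width: 0.0004
gripper_force: 0.0
```

Call:
jog_arm --steps '[[[0,0.8,-0.6,0,0,0,-0.64],[0,0.8,-0.6,0,0,0,-0.64],[0,0.8,-0.6,0,0,0,-0.64],[0,0.8,-0.6,0,0,0,-0.64],[0,0.8,-0.6,0,0,0,-0.64],[0,0.8,-0.6,0,0,0,-0.64],[0,0.8,-0.6,0,0,0,-0.64]]]'

```text
t: 7.55
eef_pos: [0.4862, 0.0623, 0.2531]
ee_rot: [-3.141, 0.0, -1.693]
force: [0.1, 0.8, 0.9]
width: 0.051
gripper_force: 0.0
```

```bash
python3 - <<'E'
from h import *
import pickle
s=arm.get_state(); print(s['eef_pos'],s['ee_rot'],s['t'])
out=[]
for n,(a,b,c,d) in dict(scene=(60,180,330,450),top=(160,230,160,230)).items():
    f=grab(n); pickle.dump(f,open(n+'1.pkl','wb'))
    i=cv2.cvtColor(f['color'],cv2.COLOR_RGB2BGR)[a:b,c:d]
    out.append(cv2.resize(i,(400,400),interpolation=cv2.INTER_CUBIC))
cv2.imwrite('pics/c4.png',np.hstack(out))
E
```

```text
[0.48621574 0.06233542 0.25305911] [-3.14092605e+00  4.93806979e-04 -1.69317740e+00] 7.55
```

View pics/c4.png

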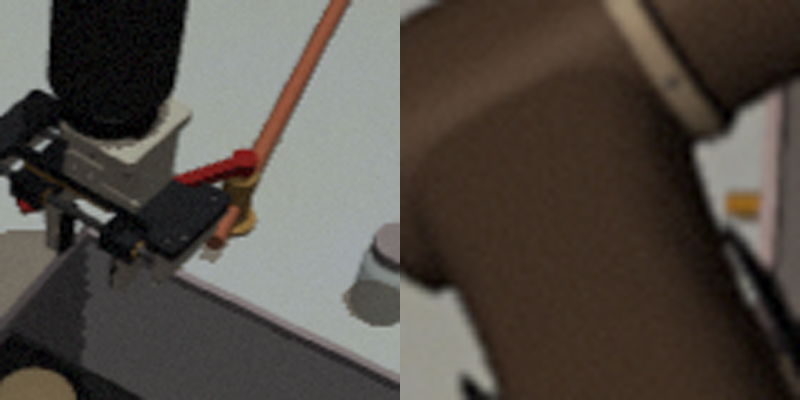

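```bash
python3 - <<'E'
from h import *
import pickle
f=pickle.load(open('scene1.pkl','rb'))
a=at(f,330+248*.3,60+160*.3,.093);b=at(f,330+188*.3,60+178*.3,.093); print(a,b,np.degrees(np.arctan2(*(b-a)[1::-1]))%360, 'want 234')
plan((.4045,-.16,.25,-99),(.4045,-.297,.15,-99),(.4045,-.297,.036,-99))
E
```

```text
[0.48404364 0.4198797  0.093     ] [0.44363198 0.36061899 0.093     ] 235.7087460966303 want 234
(0.4045, -0.16, 0.25, -99) -> [0.929 0.217 0.011] [-0.     0.     0.047] rows 4.8
(0.4045, -0.297, 0.15, -99) -> [ 0.541 -0.086  0.4  ] [0. 0. 0.] rows 3.4
(0.4045, -0.297, 0.036, -99) -> [ 0.    -0.     0.456] [0. 0. 0.] rows 2.3
```

Call:
jog_arm --steps '[[[0,0.929,0.217,0.011,0,0,0.047],[0,0.929,0.217,0.011,0,0,0.047],[0,0.929,0.217,0.011,0,0,0.047],[0,0.929,0.217,0.011,0,0,0.047],[0,0.929,0.217,0.011,0,0,0.047],[0,0.929,0.217,0.011,0,0,0.047]]]'

```text
t: 8.25
eef_pos: [0.4031, -0.162, 0.2499]
ee_rot: [3.141, -0.0, -1.73]
force: [0.1, -0.0, 0.1]
width: 0.0875
gripper_force: 0.0
```

Call:
jog_arm --steps '[[[0,0.541,-0.086,0.4,0,0,0],[0,0.541,-0.086,0.4,0,0,0],[0,0.541,-0.086,0.4,0,0,0],[0,0.541,-0.086,0.4,0,0,0],[0,0.541,-0.086,0.4,0,0,0]]]'

```text
t: 8.75
eef_pos: [0.4038, -0.2972, 0.1472]
ee_rot: [3.137, 0.001, -1.729]
force: [-1.2, 0.5, 0.0]
width: 0.0874
gripper_force: 0.0
```

```bash
python3 - <<'E'
from h import *
import pickle
s=arm.get_state(); print(s['eef_pos'],s['ee_rot'],s['width'])
f=grab('wrist','w3.png'); pickle.dump(f,open('w3.pkl','wb'))
for p in [(.4045,-.297,.066),(.393,-.371,.066)]: print(proj(f,p))
E
```

```text
[ 0.40381851 -0.2972312   0.14715709] [ 3.13676978e+00  7.72730465e-04 -1.72907811e+00] 0.08736099520882488
[314.24182202 211.281892  ]
[313.74060002 117.89590146]
```

View pics/w3.png

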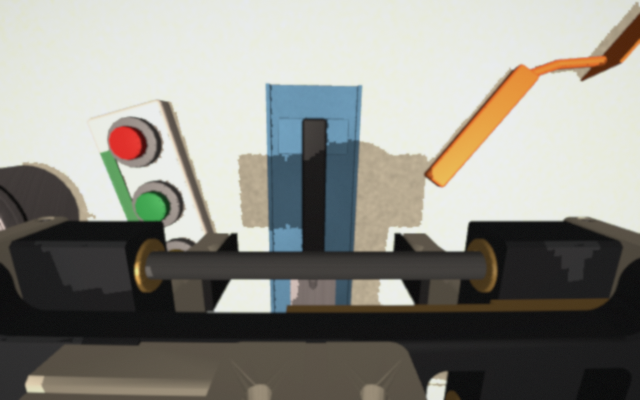

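The wrist view shows the black handle vertical and centred at u≈314 between the fingers, its tail at v≈119, exactly as predicted. I'll descend and grasp.

Call:
jog_arm --steps '[[[0,0,0,0.444,0,0,0],[0,0,0,0.444,0,0,0],[0,0,0,0.444,0,0,0],[0,0,0,0.444,0,0,0],[255,0,0,0.444,0,0,0],[255,0,0,0.444,0,0,0],[255,0,0,0.444,0,0,0],[255,0,0,0.444,0,0,0]]]' --newtons 45

```text
t: 9.6
eef_pos: [0.4049, -0.2972, 0.0402]
ee_rot: [-3.139, -0.0, -1.729]
force: [-0.3, -0.7, -0.3]
width: 0.061
gripper_force: 0.0
```

Call:
jog_arm --steps '[[[255,0,0,0,0,0,0],[255,0,0,0,0,0,0],[255,0,0,0,0,0,0],[255,0,0,0,0,0,0],[255,0,0,0,0,0,0],[255,0,0,0,0,0,0]]]'

```text
t: 10.2
eef_pos: [0.4042, -0.297, 0.0389]
ee_rot: [-3.141, 0.0, -1.729]
force: [0.1, -0.8, -0.9]
width: 0.0194
gripper_force: 44.9
```

```bash
python3 - <<'E'
from h import *
s=arm.get_state(); print(s['eef_pos'],s['ee_rot'],s['width'],s['gripper_force'],s['force'])
E
```

```text
[ 0.40416127 -0.29703507  0.03888787] [-3.14145711e+00  1.18603199e-04 -1.72889628e+00] 0.019358706235655693 44.87235188484192 [ 0.05011311 -0.77024376 -0.92920848]
```

```bash
cat >> h.py <<'E'
def cakes():
    f=grab('scene'); c=f['color'].astype(int); m=((c[...,0]>130)&(c[...,0]-c[...,2]>45)&(c[...,1]-c[...,2]>30)).astype(np.uint8)
    n,l,st,ce=cv2.connectedComponentsWithStats(m)
    for i in range(1,n):
        if st[i,4]>60: print('pale',ce[i].round(1),st[i,2:],at(f,*ce[i],.048).round(4))
    return f
E
python3 - <<'E'
from h import *
cakes()
plan((.404,-.297,.16,-99.1),(.445,-.185,.16,-90))
E
```

```text
pale [338.4 176.3] [23 18 96] [0.4348 0.0607 0.048 ]
pale [367.8 195.8] [ 24  18 114] [0.5538 0.0462 0.048 ]
pale [402.5 208.8] [ 25  19 108] [0.6677 0.0628 0.048 ]
pale [ 45.  229.5] [ 33  26 131] [-0.1954 -0.5998  0.048 ]
pale [208.7 240.5] [ 59  15 327] [ 0.2431 -0.3533  0.048 ]
pale [312.3 269. ] [10  9 73] [ 0.5492 -0.2588  0.048 ]
(0.404, -0.297, 0.16, -99.1) -> [-0.     0.    -0.485] [-0.     0.     0.001] rows 2.4
(0.445, -0.185, 0.16, -90) -> [-0.468 -0.091 -0.   ] [ 0.     0.    -0.202] rows 2.4
```

Call:
jog_arm --steps '[[[255,0,0,-0.1,0,0,0],[255,0,0,-0.1,0,0,0],[255,0,0,-0.484,0,0,0],[255,0,0,-0.484,0,0,0],[255,0,0,-0.484,0,0,0],[255,0,0,-0.484,0,0,0]]]'

```text
t: 10.85
eef_pos: [0.4045, -0.2969, 0.1606]
ee_rot: [-3.139, 0.0, -1.729]
force: [-0.6, -0.3, -1.9]
width: 0.0198
gripper_force: 44.9
```

Call:
jog_arm --steps '[[[255,-0.468,-0.091,0,0,0,-0.202],[255,-0.468,-0.091,0,0,0,-0.202],[255,-0.468,-0.091,0,0,0,-0.202],[255,-0.468,-0.091,0,0,0,-0.202],[255,-0.468,-0.091,0,0,0,-0.202]]]'

```text
t: 11.35
eef_pos: [0.4442, -0.1846, 0.1585]
ee_rot: [3.139, 0.0, -1.569]
force: [-0.1, -0.6, -1.9]
width: 0.0198
gripper_force: 44.9
```

```bash
sed -i 's/>130)/>90)/; s/>45)/>22)/; s/>30))/>12))/' h.py; python3 - <<'E'
from h import *
import pickle
s=arm.get_state(); print(s['eef_pos'],s['ee_rot'])
f=cakes(); pickle.dump(f,open('s2.pkl','wb'))
p=np.array(s['eef_pos']); 
for dx in(-.025,.025): print('tip corner',(proj(f,p+[dx,.17,-.0335])-[220,90])*3, 'blade rear',(proj(f,p+[dx,.09,-.0335])-[220,90])*3)
i=cv2.cvtColor(f['color'],cv2.COLOR_RGB2BGR)[90:270,220:460]
cv2.imwrite('pics/c5.png',cv2.resize(i,None,fx=3,fy=3,interpolation=cv2.INTER_CUBIC))
E
```

```text
[ 0.44415232 -0.18456154  0.1584723 ] [ 3.13897873e+00  3.75506015e-04 -1.56903672e+00]
pale [40.2 43.3] [  89   65 1677] [-1.0373 -0.0378  0.048 ]
pale [422.5  77. ] [ 43  75 392] [0.4475 0.6665 0.048 ]
pale [327.3  52.1] [ 28  19 103] [0.0424 0.5944 0.048 ]
pale [569.5 260.4] [  169   300 29542] [1.1397 0.1673 0.048 ]
pale [398.5 125.8] [ 15  12 104] [0.4926 0.3743 0.048 ]
pale [341.3 179.2] [ 24  20 324] [0.449  0.0561 0.048 ]
pale [369.3 199.8] [ 26  21 408] [0.5654 0.0356 0.048 ]
pale [404.6 212.6] [ 27  22 434] [0.6796 0.054  0.048 ]
pale [ 45.9 229.9] [ 35  29 221] [-0.1921 -0.5992  0.048 ]
pale [207.9 240.4] [ 60  15 374] [ 0.2408 -0.3545  0.048 ]
pale [312.1 269.2] [11 10 89] [ 0.549  -0.2595  0.048 ]
pale [636.2 360. ] [  9  30 166] [ 1.344  -0.0172  0.048 ]
pale [605.2 379.4] [  45   47 1286] [ 1.2915 -0.1055  0.048 ]
pale [555.5 380. ] [ 17  22 164] [ 1.1944 -0.1725  0.048 ]
pale [460.4 382.1] [ 18  29 232] [ 1.0087 -0.3033  0.048 ]
pale [633.  387.5] [ 15  28 254] [ 1.3491 -0.0879  0.048 ]
tip corner [305.27196632 254.69362793] blade rear [260.23907076 308.34211353]
tip corner [346.89488119 276.4991853 ] blade rear [302.56599643 331.59599133]
```

View pics/c5.png

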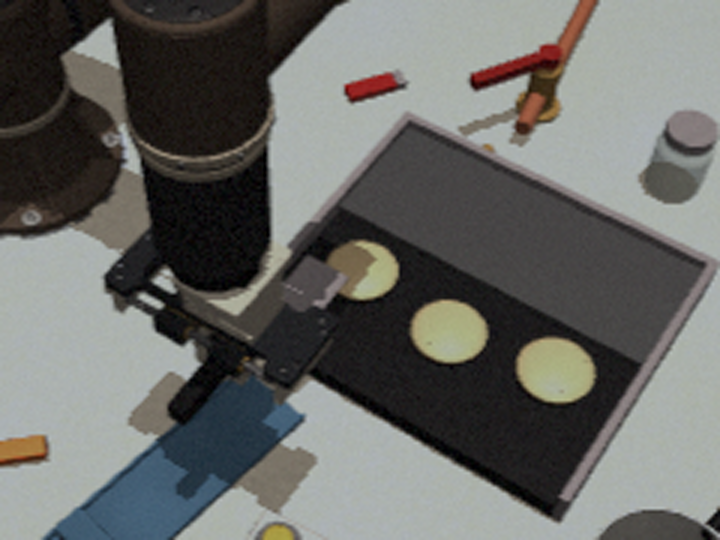

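The crop shows the blade tip at c5 (305–347, 255–280), as predicted and level; the tap lever points about 45°, and the cakes are unmoved. Next I lower the blade behind the near cake (C).

Call:
jog_arm --steps '[[[255,0,0,0.2,0,0,0],[255,0,0,0.3,0,0,0],[255,0,0,0.35,0,0,0],[255,0,0,0.37,0,0,0],[255,0,0,0.376,0,0,0],[255,0,0,0.376,0,0,0],[255,0,0,0.376,0,0,0]]]'

```text
t: 12.1
eef_pos: [0.4455, -0.1853, 0.0667]
ee_rot: [-3.14, 0.0, -1.57]
force: [-0.2, -0.0, -1.2]
width: 0.0194
gripper_force: 44.9
```

Call:
jog_arm --steps '[[[255,0,0,0.006,0,0,0],[255,0,0,0.006,0,0,0],[255,0,0,0.006,0,0,0]]]'

```text
t: 12.4
eef_pos: [0.4451, -0.185, 0.0647]
ee_rot: [-3.141, 0.0, -1.57]
force: [-0.3, -0.9, -1.7]
width: 0.0198
gripper_force: 44.9
```

Call:
jog_arm --steps '[[[255,0,0,0.006,0,0,0],[255,0,0,0.006,0,0,0],[255,0,0,0.006,0,0,0]]]'

```text
t: 12.7
eef_pos: [0.4453, -0.1851, 0.0632]
ee_rot: [-3.141, -0.0, -1.57]
force: [-0.5, -0.8, 1.9]
width: 0.0196
gripper_force: 44.9
```

Call:
jog_arm --steps '[[[255,-0.03,0,-0.002,0,0,0],[255,-0.06,0,-0.002,0,0,0],[255,-0.09,0,-0.002,0,0,0],[255,-0.12,0,-0.002,0,0,0],[255,-0.15,0,-0.002,0,0,0],[255,-0.18,0,-0.002,0,0,0],[255,-0.2,0,-0.002,0,0,0],[255,-0.2,0,-0.002,0,0,0]]]'

```text
t: 13.5
eef_pos: [0.445, -0.1341, 0.0634]
ee_rot: [-3.141, 0.001, -1.57]
force: [0.8, 0.8, 1.4]
width: 0.0195
gripper_force: 44.9
```

Call:
jog_arm --steps '[[[255,-0.016,0,0,0,0,0],[255,-0.016,0,0,0,0,0]]]'

```text
t: 13.7
eef_pos: [0.445, -0.1307, 0.0634]
ee_rot: [-3.141, 0.0, -1.57]
force: [-0.1, 0.6, 2.1]
width: 0.0193
gripper_force: 44.9
```

```bash
python3 - <<'E'
from h import *
import pickle
s=arm.get_state(); print(s['eef_pos'],s['force'])
f=grab('scene'); pickle.dump(f,open('s3.pkl','wb'))
i=cv2.cvtColor(f['color'],cv2.COLOR_RGB2BGR)[130:250,280:440]
cv2.imwrite('pics/c6.png',cv2.resize(i,None,fx=4.5,fy=4.5,interpolation=cv2.INTER_CUBIC))
E
```

```text
[ 0.44502034 -0.13072208  0.06341189] [-0.05349791  0.61204397  2.06611897]
```

View pics/c6.png

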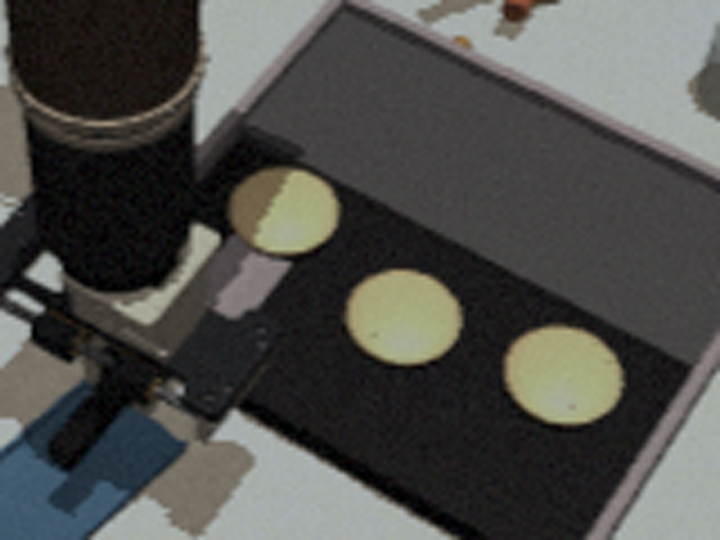

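The crop shows cake C at c6 (285,210), with the blade under its rear edge and only a small gap left to the step. I'll push in the last few millimetres while watching the force.

Call:
jog_arm --steps '[[[255,-0.012,0,0,0,0,0],[255,-0.012,0,0,0,0,0]]]'

```text
t: 13.95
eef_pos: [0.445, -0.128, 0.0635]
ee_rot: [-3.141, 0.0, -1.57]
force: [-0.7, -1.8, 2.6]
width: 0.0199
gripper_force: 44.9
```

Call:
jog_arm --steps '[[[255,-0.012,0,0,0,0,0],[255,-0.012,0,0,0,0,0]]]'

```text
t: 14.15
eef_pos: [0.4449, -0.125, 0.0635]
ee_rot: [-3.141, 0.0, -1.57]
force: [-0.4, -2.7, 3.5]
width: 0.0194
gripper_force: 44.9
```

```bash
python3 - <<'E'
from h import *
s=arm.get_state(); print(s['eef_pos'],s['force'],s['moment'],s['ee_rot'])
E
```

```text
[ 0.44494534 -0.12495771  0.06346078] [-0.36836247 -2.65064789  3.5288963 ] [-0.59103624  0.06517209  0.00396018] [-3.14139965e+00  7.77904154e-05 -1.57028072e+00]
```

```bash
cat > arc.py <<'E'
from h import *
V=np.array([(-30,0),(30,0),(40,7),(40,11),(30,18),(-30,18),(-40,11),(-40,7),(-30,0)],float)
B=np.vstack([np.linspace(a,b,200) for a,b in zip(V[:-1],V[1:])])
def edge(th):
    """blade front top edge (y from step, z from low plate) mm with cake tipped th deg"""
    t=np.radians(th); M=np.array([[np.cos(t),np.sin(t)],[-np.sin(t),np.cos(t)]])
    b=B@M.T; oz=-b[:,1].min(); oy=-b[b[:,1]+oz<=10][:,0].max()
    k=min(th/15,1); P=np.array([-36.4+6.4*k,2.5*(1-k)]) 
    return M@P+[oy,oz]
if __name__=='__main__':
    e0=edge(0)
    for th in [0,4,8,12,17,22,27,32,38,44,50,56,62,68,74,80,85,90]:
        e=edge(th)-e0; print(th,e.round(1),'tool x,z:',(-e/250).round(3))
E
python3 arc.py
```

```text
0 [0. 0.] tool x,z: [-0. -0.]
4 [1.3 3.8] tool x,z: [-0.005 -0.015]
8 [2.8 7.4] tool x,z: [-0.011 -0.03 ]
12 [ 4.5 10.7] tool x,z: [-0.018 -0.043]
17 [ 6.2 15. ] tool x,z: [-0.025 -0.06 ]
22 [ 7.4 20. ] tool x,z: [-0.03 -0.08]
27 [ 9.  24.7] tool x,z: [-0.036 -0.099]
32 [11.2 29.3] tool x,z: [-0.045 -0.117]
38 [14.5 35.1] tool x,z: [-0.058 -0.14 ]
44 [18.4 41.1] tool x,z: [-0.074 -0.164]
50 [23.  46.6] tool x,z: [-0.092 -0.186]
56 [28.  51.6] tool x,z: [-0.112 -0.206]
62 [32.8 56. ] tool x,z: [-0.131 -0.224]
68 [38.  59.8] tool x,z: [-0.152 -0.239]
74 [43.5 62.9] tool x,z: [-0.174 -0.251]
80 [49.1 65.2] tool x,z: [-0.196 -0.261]
85 [53.8 66.6] tool x,z: [-0.215 -0.266]
90 [58.4 67.5] tool x,z: [-0.234 -0.27 ]
```

Call:
jog_arm --steps '[[[255,-0.005,0,-0.018,0,0,0],[255,-0.011,0,-0.032,0,0,0],[255,-0.018,0,-0.046,0,0,0],[255,-0.025,0,-0.063,0,0,0],[255,-0.031,0,-0.083,0,0,0],[255,-0.037,0,-0.102,0,0,0],[255,-0.046,0,-0.12,0,0,0],[255,-0.046,0,-0.12,0,0,0]]]'

```text
t: 14.95
eef_pos: [0.4455, -0.1133, 0.0942]
ee_rot: [-3.14, 0.0, -1.57]
force: [0.0, -0.2, -2.3]
width: 0.0199
gripper_force: 44.9
```

```bash
python3 - <<'E'
from h import *
import pickle
s=arm.get_state(); print(s['eef_pos'],s['force'])
f=grab('scene'); pickle.dump(f,open('s3.pkl','wb'))
i=cv2.cvtColor(f['color'],cv2.COLOR_RGB2BGR)[130:250,280:440]
cv2.imwrite('pics/c7.png',cv2.resize(i,None,fx=4.5,fy=4.5,interpolation=cv2.INTER_CUBIC))
E
```

```text
[ 0.44547473 -0.1132568   0.0942395 ] [ 0.04890424 -0.22506374 -2.31676715]
```

View pics/c7.png

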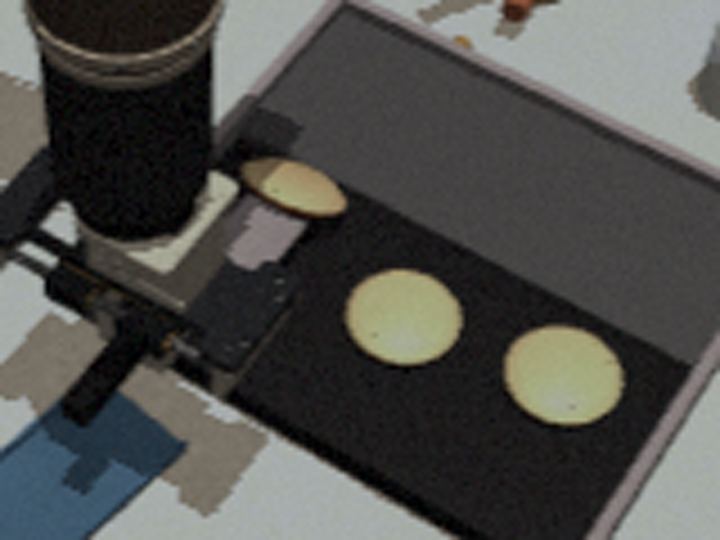

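It works: cake C is tipped about 30° at c7 (295,187), its front held by the step. I'll continue the arc and push it over.

Call:
jog_arm --steps '[[[255,-0.013,0,-0.023,0,0,0],[255,-0.029,0,-0.047,0,0,0],[255,-0.047,0,-0.069,0,0,0],[255,-0.067,0,-0.089,0,0,0],[255,-0.086,0,-0.107,0,0,0],[255,-0.107,0,-0.122,0,0,0],[255,-0.129,0,-0.134,0,0,0],[255,-0.151,0,-0.144,0,0,0]]]'

```text
t: 15.8
eef_pos: [0.4449, -0.0753, 0.1297]
ee_rot: [-3.141, 0.0, -1.57]
force: [0.7, -0.2, -1.5]
width: 0.0195
gripper_force: 44.9
```

Call:
jog_arm --steps '[[[255,-0.019,0,-0.005,0,0,0],[255,-0.038,0,-0.009,0,0,0],[255,-0.06,0,-0.009,0,0,0],[255,-0.09,0,-0.009,0,0,0],[255,-0.12,0,-0.009,0,0,0],[255,-0.12,0,-0.009,0,0,0],[255,-0.12,0,-0.009,0,0,0]]]'

```text
t: 16.5
eef_pos: [0.4449, -0.0456, 0.1317]
ee_rot: [-3.142, 0.0, -1.57]
force: [-0.5, -0.2, -1.3]
width: 0.0197
gripper_force: 44.9
```

Call:
jog_arm --steps '[[[255,0.2,0,-0.1,0,0,0],[255,0.4,0,-0.1,0,0,0],[255,0.6,0,-0.1,0,0,0],[255,0.6,0,-0.1,0,0,0],[255,0.6,0,-0.1,0,0,0]]]'

```text
t: 17.0
eef_pos: [0.4444, -0.1974, 0.1563]
ee_rot: [3.141, 0.0, -1.574]
force: [0.3, 0.9, -1.8]
width: 0.0198
gripper_force: 44.9
```

```bash
python3 - <<'E'
from h import *
import pickle
s=arm.get_state(); print(s['eef_pos'],s['force'])
f=cakes(); pickle.dump(f,open('s4.pkl','wb'))
# brown on grey: look at patch where cake expected
for y in (.12,.135,.15,.165,.18,.2,.22): 
    u,v=proj(f,(.445,y,.055)).round().astype(int); print(y,(u,v),f['color'][v-1:v+2,u-1:u+2].mean((0,1)).round())
E
```

```text
[ 0.44439374 -0.19740935  0.15629552] [ 0.33043967  0.89119983 -1.76909959]
pale [40.2 43.2] [  89   65 1680] [-1.0375 -0.0377  0.048 ]
pale [422.6  76.7] [ 43  75 386] [0.4471 0.6686 0.048 ]
pale [325.5  57.4] [ 29  19 109] [0.0557 0.5604 0.048 ]
pale [571.1 266.1] [  168   299 31238] [1.1481 0.1519 0.048 ]
pale [398.6 125.7] [ 15  12 105] [0.4926 0.375  0.048 ]
pale [353.2 165.1] [ 19  17 232] [0.4509 0.1282 0.048 ]
pale [369.2 199.7] [ 26  21 405] [0.5651 0.0358 0.048 ]
pale [404.7 212.6] [ 27  22 435] [0.6797 0.054  0.048 ]
pale [ 46.  229.9] [ 35  29 224] [-0.1919 -0.5991  0.048 ]
pale [208.  240.4] [ 60  15 374] [ 0.2409 -0.3544  0.048 ]
pale [312.1 269.2] [11 10 89] [ 0.549  -0.2595  0.048 ]
pale [636.2 359.7] [  9  31 169] [ 1.3438 -0.0164  0.048 ]
pale [555.8 380.5] [ 18  27 200] [ 1.1952 -0.1734  0.048 ]
pale [460.3 382.6] [ 19  29 237] [ 1.0089 -0.3045  0.048 ]
pale [632.8 388. ] [ 15  27 272] [ 1.3489 -0.0892  0.048 ]
0.12 (np.int64(351), np.int64(165)) [99. 54. 31.]
0.135 (np.int64(353), np.int64(162)) [95. 51. 29.]
0.15 (np.int64(355), np.int64(159)) [92. 48. 27.]
0.165 (np.int64(358), np.int64(156)) [78. 60. 52.]
0.18 (np.int64(360), np.int64(153)) [72. 69. 70.]
0.2 (np.int64(363), np.int64(149)) [72. 71. 70.]
0.22 (np.int64(366), np.int64(146)) [71. 69. 70.]
```

```bash
cat >> h.py <<'E'
def brown(f,x):
    """fit flat disc at top height .058 / compare outline on the raised plate near x"""
    c=f['color'].astype(int); m=((c[...,0]-c[...,2]>18)&(c[...,0]<150)).astype(np.uint8)
    u,v=proj(f,(x,.17,.05)).astype(int); w=np.zeros_like(m); w[v-35:v+35,u-40:u+40]=1
    n,l,st,ce=cv2.connectedComponentsWithStats(m*w); i=1+np.argmax(st[1:,4])
    cn,_=cv2.findContours((l==i).astype(np.uint8),cv2.RETR_EXTERNAL,cv2.CHAIN_APPROX_NONE)
    ctr=at(f,*ce[i],.05); print('brown',st[i],ce[i].round(1),'centre@.05',ctr.round(4))
    a=np.linspace(0,2*np.pi,60); P=[proj(f,ctr+[.04*np.cos(t),.04*np.sin(t),dz]) for t in a for dz in(-.001,.003)]+[proj(f,ctr+[.03*np.cos(t),.03*np.sin(t),.008]) for t in a]
    P=np.array(P); h=cv2.convexHull(P.astype(np.float32)); print(' seen el',[np.round(q,1) for q in cv2.fitEllipse(cn[0])],' flat el',[np.round(q,1) for q in cv2.fitEllipse(h)],'area',st[i,4],cv2.contourArea(h))
E
python3 - <<'E'
from h import *
import pickle
f=pickle.load(open('s4.pkl','rb')); brown(f,.445)
E
```

```text
brown [341 155  25  20 375] [352.8 164.5] centre@.05 [0.4488 0.1283 0.05  ]
 seen el [array([352.7, 164.4]), array([18.2, 24.2]), np.float64(92.8)]  flat el [array([352.8, 164.4]), array([19.3, 24.2]), np.float64(94.4)] area 375 366.9323806746397
```

Brown face up, flat outline (seen 24×18 px against 24×19 for a flat disc). Its centre is only about 9 mm past the step, so I'll nudge it 20–25 mm further with the blade edge.

Call:
jog_arm --steps '[[[255,-0.4,0,0,0,0,0],[255,-0.4,0,0,0,0,0],[255,-0.4,0,0.2,0,0,0],[255,-0.4,0,0.28,0,0,0],[255,-0.4,0,0.316,0,0,0],[255,-0.4,0,0.316,0,0,0],[255,-0.4,0,0.316,0,0,0]]]'

```text
t: 17.75
eef_pos: [0.4457, -0.0955, 0.0786]
ee_rot: [-3.14, 0.0, -1.569]
force: [0.1, 0.0, -1.3]
width: 0.0196
gripper_force: 44.9
```

Call:
jog_arm --steps '[[[255,-0.04,0,0,0,0,0],[255,-0.07,0,0,0,0,0],[255,-0.1,0,0,0,0,0],[255,-0.13,0,0,0,0,0],[255,-0.16,0,0,0,0,0],[255,-0.16,0,0,0,0,0]]]'

```text
t: 18.35
eef_pos: [0.4451, -0.0549, 0.0778]
ee_rot: [-3.141, 0.0, -1.569]
force: [1.2, 1.1, -1.8]
width: 0.0195
gripper_force: 44.9
```

Call:
jog_arm --steps '[[[255,0.1,0,0,0,0,0],[255,0.2,0,0,0,0,0],[255,0.3,0,-0.2,0,0,0],[255,0.5,0,-0.35,0,0,0],[255,0.6,0,-0.35,0,0,0],[255,0.6,0,-0.35,0,0,0],[255,0.6,0,-0.35,0,0,0]]]'

```text
t: 19.05
eef_pos: [0.4446, -0.2065, 0.165]
ee_rot: [-3.141, 0.0, -1.573]
force: [-0.1, 0.1, -2.1]
width: 0.0196
gripper_force: 44.9
```

```bash
python3 - <<'E'
from h import *
s=arm.get_state(); print(s['eef_pos'])
f=cakes(); brown(f,.445)
plan((.5635,-.2,.16,-90),(.5635,-.2,.066,-90))
E
```

```text
[ 0.4445661  -0.20648966  0.16503901]
pale [40.2 43.2] [  89   64 1683] [-1.0373 -0.0375  0.048 ]
pale [422.4  77.2] [ 43  75 387] [0.4475 0.6656 0.048 ]
pale [328.9  59.7] [14 16 69] [0.0759 0.5552 0.048 ]
pale [571.1 266.1] [  170   299 31372] [1.1481 0.1517 0.048 ]
pale [399.  126.2] [15 12 97] [0.4948 0.3736 0.048 ]
pale [283.9 142.3] [47 18 63] [0.1955 0.0825 0.048 ]
pale [356.9 159.9] [ 19  16 231] [0.4494 0.1546 0.048 ]
pale [369.2 199.7] [ 26  21 406] [0.565  0.0358 0.048 ]
pale [404.7 212.6] [ 27  22 431] [0.6797 0.0541 0.048 ]
pale [ 45.9 230. ] [ 35  29 225] [-0.1919 -0.5993  0.048 ]
pale [207.9 240.5] [ 60  16 380] [ 0.2409 -0.3546  0.048 ]
pale [312.1 269.2] [11 10 90] [ 0.5492 -0.2595  0.048 ]
pale [636.1 359.9] [  9  30 181] [ 1.3437 -0.0171  0.048 ]
pale [555.5 379.9] [ 17  28 216] [ 1.1944 -0.1725  0.048 ]
pale [460.7 381.9] [ 18  29 228] [ 1.009  -0.3026  0.048 ]
pale [632.8 388. ] [ 15  27 284] [ 1.3488 -0.0893  0.048 ]
brown [345 150  24  19 361] [356.6 159.4] centre@.05 [0.4481 0.1544 0.05  ]
 seen el [array([356.6, 159.4]), array([18. , 23.6]), np.float64(93.5)]  flat el [array([356.6, 159.3]), array([19., 24.]), np.float64(94.7)] area 361 357.4492254545912
(0.5635, -0.2, 0.16, -90) -> [-0.024 -0.477  0.018] [ 0.001  0.001 -0.001] rows 2.4
(0.5635, -0.2, 0.066, -90) -> [ 0.    -0.     0.376] [0. 0. 0.] rows 1.9
```

Cake C is now at y≈0.154, flat and brown side up. Next is the middle cake, B.

Call:
jog_arm --steps '[[[255,-0.024,-0.466,0.018,0.001,0.001,-0.001],[255,-0.024,-0.466,0.018,0.001,0.001,-0.001],[255,-0.024,-0.466,0.018,0.001,0.001,-0.001],[255,-0.024,-0.466,0.018,0.001,0.001,-0.001],[255,-0.024,-0.466,0.018,0.001,0.001,-0.001]]]'

```text
t: 19.6
eef_pos: [0.5608, -0.1984, 0.1593]
ee_rot: [3.14, -0.0, -1.568]
force: [-0.8, 0.5, -1.0]
width: 0.0193
gripper_force: 44.9
```

Call:
jog_arm --steps '[[[255,0,0,0.2,0,0,0],[255,0,0,0.3,0,0,0],[255,0,0,0.35,0,0,0],[255,0,0,0.37,0,0,0],[255,0,0,0.372,0,0,0],[255,0,0,0.372,0,0,0],[255,0,0,0.372,0,0,0]]]'

```text
t: 20.3
eef_pos: [0.5625, -0.1999, 0.0691]
ee_rot: [-3.138, -0.001, -1.569]
force: [0.0, -0.0, -1.5]
width: 0.0201
gripper_force: 44.9
```

Call:
jog_arm --steps '[[[255,0,0,0.006,0,0,0],[255,0,0,0.006,0,0,0],[255,0,0,0.006,0,0,0]]]'

```text
t: 20.6
eef_pos: [0.5617, -0.1998, 0.0664]
ee_rot: [-3.14, -0.001, -1.569]
force: [0.0, -0.1, -1.0]
width: 0.0196
gripper_force: 44.9
```

Call:
jog_arm --steps '[[[255,0,0,0.009,0,0,0],[255,0,0,0.009,0,0,0],[255,0,0,0.009,0,0,0]]]'

```text
t: 20.9
eef_pos: [0.5617, -0.1997, 0.0639]
ee_rot: [-3.141, -0.001, -1.569]
force: [-0.2, -0.3, -0.9]
width: 0.0199
gripper_force: 44.9
```

Call:
jog_arm --steps '[[[255,0,0,0.004,0,0,0],[255,0,0,0.004,0,0,0],[255,0,0,0.004,0,0,0]]]'

```text
t: 21.2
eef_pos: [0.5619, -0.2, 0.0633]
ee_rot: [-3.14, -0.001, -1.569]
force: [0.8, -1.2, 2.0]
width: 0.0198
gripper_force: 44.9
```

Call:
jog_arm --steps '[[[255,-0.04,0,-0.001,0,0,0],[255,-0.08,0,-0.001,0,0,0],[255,-0.12,0,-0.001,0,0,0],[255,-0.15,0,-0.001,0,0,0],[255,-0.18,0,-0.001,0,0,0],[255,-0.22,0,-0.001,0,0,0],[255,-0.265,0,-0.001,0,0,0],[255,-0.265,0,-0.001,0,0,0]]]'

```text
t: 22.0
eef_pos: [0.5616, -0.1318, 0.0631]
ee_rot: [-3.14, 0.0, -1.569]
force: [0.7, 1.6, 2.6]
width: 0.0195
gripper_force: 44.9
```

Call:
jog_arm --steps '[[[255,-0.016,0,0,0,0,0],[255,-0.016,0,0,0,0,0],[255,-0.016,0,0,0,0,0]]]'

```text
t: 22.3
eef_pos: [0.5616, -0.1292, 0.0631]
ee_rot: [-3.14, -0.0, -1.57]
force: [0.1, 1.0, 3.8]
width: 0.0198
gripper_force: 44.9
```

```bash
python3 - <<'E'
from h import *
s=arm.get_state(); print(s['eef_pos'],s['force'])
cakes()
E
```

```text
[ 0.56161897 -0.12917938  0.06310894] [0.05133308 0.97222873 3.82423112]
pale [40.  43.4] [  89   64 1635] [-1.0368 -0.0388  0.048 ]
pale [422.9  76.2] [ 42  75 380] [0.4466 0.6718 0.048 ]
pale [381.2  93.8] [25 18 83] [0.3581 0.4899 0.048 ]
pale [568.9 253.7] [  169   286 26414] [1.1328 0.1881 0.048 ]
pale [399.1 126.1] [14 11 92] [0.4949 0.374  0.048 ]
pale [375.2 192.2] [ 24  20 369] [0.5665 0.0715 0.048 ]
pale [404.6 212.6] [ 27  22 430] [0.6796 0.0541 0.048 ]
pale [ 46.  229.7] [ 35  28 214] [-0.1923 -0.5987  0.048 ]
pale [208.  240.4] [ 61  15 372] [ 0.241  -0.3543  0.048 ]
pale [312.1 269.1] [11 10 88] [ 0.5489 -0.2593  0.048 ]
pale [608.9 366.4] [  51   72 1914] [ 1.2924 -0.0697  0.048 ]
pale [636.5 358.7] [  8  30 135] [ 1.344  -0.0137  0.048 ]
pale [460.6 380. ] [ 18  20 172] [ 1.0074 -0.2987  0.048 ]
pale [523.  388.4] [ 40  29 689] [ 1.1362 -0.234   0.048 ]
pale [555.2 380.4] [ 16  19 111] [ 1.194 -0.174  0.048]
pale [632.8 389.1] [ 15  28 160] [ 1.3493 -0.0918  0.048 ]
```

Call:
jog_arm --steps '[[[255,-0.012,0,0,0,0,0],[255,-0.012,0,0,0,0,0],[255,-0.012,0,0,0,0,0]]]'

```text
t: 22.65
eef_pos: [0.5616, -0.1269, 0.0633]
ee_rot: [-3.14, -0.001, -1.57]
force: [0.6, -2.8, 5.4]
width: 0.0199
gripper_force: 44.9
```

Call:
jog_arm --steps '[[[255,-0.008,0,0,0,0,0],[255,-0.008,0,0,0,0,0],[255,-0.008,0,0,0,0,0]]]'

```text
t: 22.95
eef_pos: [0.5616, -0.1251, 0.0634]
ee_rot: [-3.14, -0.001, -1.57]
force: [0.2, -3.8, 5.1]
width: 0.0197
gripper_force: 44.9
```

Call:
jog_arm --steps '[[[255,-0.005,0,-0.02,0,0,0],[255,-0.011,0,-0.034,0,0,0],[255,-0.018,0,-0.048,0,0,0],[255,-0.025,0,-0.065,0,0,0],[255,-0.031,0,-0.085,0,0,0],[255,-0.037,0,-0.104,0,0,0],[255,-0.046,0,-0.122,0,0,0],[255,-0.046,0,-0.122,0,0,0]]]'

```text
t: 23.75
eef_pos: [0.562, -0.1127, 0.0946]
ee_rot: [-3.139, -0.001, -1.569]
force: [0.6, -0.6, -1.0]
width: 0.0199
gripper_force: 44.9
```

```bash
python3 - <<'E'
from h import *
s=arm.get_state(); print(s['eef_pos'],s['force'])
cakes()
E
```

```text
[ 0.56197611 -0.11270666  0.09455347] [ 0.59606053 -0.55088003 -1.04986273]
pale [40.  43.4] [  89   64 1629] [-1.0368 -0.0388  0.048 ]
pale [422.6  76.7] [ 42  75 379] [0.4471 0.6688 0.048 ]
pale [382.2  75.9] [32 18 86] [0.3107 0.5852 0.048 ]
pale [567.4 257.1] [  170   299 26666] [1.1321 0.1745 0.048 ]
pale [399.1 126.1] [14 11 90] [0.4949 0.3742 0.048 ]
pale [377.6 187.8] [ 21  12 174] [0.5644 0.0909 0.048 ]
pale [404.6 212.5] [ 27  22 427] [0.6795 0.0543 0.048 ]
pale [ 46.  229.8] [ 35  28 216] [-0.1922 -0.5989  0.048 ]
pale [208.  240.5] [ 60  15 372] [ 0.2412 -0.3543  0.048 ]
pale [312.1 269.2] [11 10 89] [ 0.549  -0.2595  0.048 ]
pale [615.3 347. ] [ 36  39 710] [ 1.2957 -0.0128  0.048 ]
pale [636.2 359.2] [  9  30 137] [ 1.3435 -0.0153  0.048 ]
pale [607.4 373.5] [ 38  43 787] [ 1.2929 -0.0887  0.048 ]
pale [460.9 380.2] [ 17  21 171] [ 1.0081 -0.2987  0.048 ]
pale [555.4 380.3] [ 15  22 103] [ 1.1943 -0.1735  0.048 ]
pale [632.7 389. ] [ 15  27 156] [ 1.3492 -0.0917  0.048 ]
pale [596.9 393. ] [ 32  19 277] [ 1.2819 -0.1474  0.048 ]
```

Cake B's pale blob has narrowed to 21×12 px, so it is tipped just as cake C was. I'll carry on the same way.

Call:
jog_arm --steps '[[[255,-0.013,0,-0.023,0,0,0],[255,-0.029,0,-0.047,0,0,0],[255,-0.047,0,-0.069,0,0,0],[255,-0.067,0,-0.089,0,0,0],[255,-0.086,0,-0.107,0,0,0],[255,-0.107,0,-0.122,0,0,0],[255,-0.129,0,-0.134,0,0,0],[255,-0.151,0,-0.144,0,0,0]]]'

```text
t: 24.6
eef_pos: [0.5614, -0.0747, 0.1299]
ee_rot: [-3.141, -0.001, -1.569]
force: [-0.2, -0.3, -1.6]
width: 0.0197
gripper_force: 44.9
```

Call:
jog_arm --steps '[[[255,-0.019,0,-0.005,0,0,0],[255,-0.038,0,-0.009,0,0,0],[255,-0.06,0,-0.009,0,0,0],[255,-0.09,0,-0.009,0,0,0],[255,-0.12,0,-0.009,0,0,0],[255,-0.12,0,-0.009,0,0,0],[255,-0.12,0,-0.009,0,0,0]]]'

```text
t: 25.3
eef_pos: [0.5613, -0.045, 0.1318]
ee_rot: [-3.141, -0.001, -1.569]
force: [0.8, 0.1, -1.1]
width: 0.0192
gripper_force: 44.9
```

Call:
jog_arm --steps '[[[255,0.2,0,-0.1,0,0,0],[255,0.4,0,-0.1,0,0,0],[255,0.6,0,-0.1,0,0,0],[255,0.6,0,-0.1,0,0,0],[255,0.6,0,-0.1,0,0,0]]]'

```text
t: 25.8
eef_pos: [0.561, -0.197, 0.1566]
ee_rot: [-3.141, -0.001, -1.573]
force: [-0.7, 1.2, -1.3]
width: 0.0194
gripper_force: 44.9
```

```bash
sed -i "s/if st\[i,4\]>60: /w=at(f,*ce[i],.048)\n        if st[i,4]>60 and .36<w[0]<.77 and -.08<w[1]<.28: /" h.py; python3 - <<'E'
from h import *
s=arm.get_state(); print(s['eef_pos'],s['force'])
f=cakes(); brown(f,.565); brown(f,.449)
E
```

```text
[ 0.56095448 -0.19700856  0.15660823] [-0.72576968  1.17180393 -1.34957894]
pale [358.  161.3] [ 29  21 165] [0.4556 0.1513 0.048 ]
pale [390.5 171.4] [ 20  18 243] [0.5673 0.1733 0.048 ]
pale [404.7 212.6] [ 27  22 434] [0.6797 0.0541 0.048 ]
brown [378 161  25  20 384] [389.9 170.8] centre@.05 [0.565  0.1729 0.05  ]
 seen el [array([389.9, 170.8]), array([18.6, 24.2]), np.float64(97.5)]  flat el [array([390. , 170.7]), array([19.6, 24.8]), np.float64(99.9)] area 384 381.3422846903559
brown [378 161  21  20 345] [388.8 170.7] centre@.05 [0.5617 0.171  0.05  ]
 seen el [array([388.8, 170.7]), array([19.1, 21.4]), np.float64(106.6)]  flat el [array([388.9, 170.7]), array([19.6, 24.8]), np.float64(99.7)] area 345 381.1793367010541
```

Cake B lies flat and brown side up at y≈0.173, well past the step. Next is cake A.

Call:
jog_arm --steps '[[[255,-0.012,-0.458,0,0,0,0],[255,-0.012,-0.458,0,0,0,0],[255,-0.012,-0.458,0,0,0,0],[255,-0.012,-0.458,0,0,0,0],[255,-0.012,-0.458,0,0,0,0]]]'

```text
t: 26.35
eef_pos: [0.6757, -0.1905, 0.1563]
ee_rot: [3.141, -0.0, -1.568]
force: [-0.4, 0.4, -1.8]
width: 0.0195
gripper_force: 44.9
```

Call:
jog_arm --steps '[[[255,0,0,0.2,0,0,0],[255,0,0,0.3,0,0,0],[255,0,0,0.345,0,0,0],[255,0,0,0.36,0,0,0],[255,0,0,0.365,0,0,0],[255,0,0,0.365,0,0,0],[255,0,0,0.365,0,0,0]]]'

```text
t: 27.05
eef_pos: [0.6769, -0.1922, 0.0675]
ee_rot: [-3.138, -0.001, -1.569]
force: [-0.5, -0.2, -1.5]
width: 0.0197
gripper_force: 44.9
```

Call:
jog_arm --steps '[[[255,0,0,0.006,0,0,0],[255,0,0,0.006,0,0,0],[255,0,0,0.006,0,0,0]]]'

```text
t: 27.35
eef_pos: [0.6761, -0.1922, 0.0645]
ee_rot: [-3.14, -0.001, -1.569]
force: [0.9, 0.3, -0.8]
width: 0.0198
gripper_force: 44.9
```

Call:
jog_arm --steps '[[[255,0,0,0.006,0,0,0],[255,0,0,0.006,0,0,0],[255,0,0,0.006,0,0,0]]]'

```text
t: 27.65
eef_pos: [0.6764, -0.1924, 0.0633]
ee_rot: [-3.14, -0.001, -1.569]
force: [0.1, -1.7, 2.1]
width: 0.0196
gripper_force: 44.9
```

```bash
python3 - <<'E'
from h import *
s=arm.get_state(); print(s['eef_pos'],s['force'])
f=cakes()
E
```

```text
[ 0.67638001 -0.19235205  0.06330941] [ 0.0602116  -1.70610813  2.12494131]
pale [355.8 159. ] [ 20  17 216] [0.4444 0.1558 0.048 ]
pale [404.4 215.4] [ 58  24 348] [0.6836 0.0445 0.048 ]
```

Call:
jog_arm --steps '[[[255,-0.04,0,-0.001,0,0,0],[255,-0.07,0,-0.001,0,0,0],[255,-0.1,0,-0.001,0,0,0],[255,-0.13,0,-0.001,0,0,0],[255,-0.16,0,-0.001,0,0,0],[255,-0.2,0,-0.001,0,0,0],[255,-0.24,0,-0.001,0,0,0],[255,-0.24,0,-0.001,0,0,0]]]'

```text
t: 28.5
eef_pos: [0.6762, -0.1303, 0.0631]
ee_rot: [-3.14, -0.0, -1.568]
force: [0.3, 1.9, 3.1]
width: 0.0196
gripper_force: 44.9
```

Call:
jog_arm --steps '[[[255,-0.016,0,0,0,0,0],[255,-0.016,0,0,0,0,0],[255,-0.016,0,0,0,0,0]]]'

```text
t: 28.8
eef_pos: [0.6762, -0.1279, 0.0631]
ee_rot: [-3.14, -0.0, -1.569]
force: [-0.2, -0.6, 5.0]
width: 0.0199
gripper_force: 44.9
```

Call:
jog_arm --steps '[[[255,-0.008,0,0,0,0,0],[255,-0.008,0,0,0,0,0],[255,-0.008,0,0,0,0,0]]]'

```text
t: 29.1
eef_pos: [0.6762, -0.1267, 0.0633]
ee_rot: [-3.14, -0.001, -1.57]
force: [0.6, -4.3, 5.8]
width: 0.0199
gripper_force: 44.9
```

```bash
python3 - <<'E'
from h import *
s=arm.get_state(); print(s['eef_pos'],s['force'])
f=cakes()
E
```

```text
[ 0.67618059 -0.12671906  0.06333319] [ 0.56599119 -4.27690142  5.82755134]
pale [357.3 160.7] [ 19  17 190] [0.4523 0.1523 0.048 ]
pale [413.3 210.6] [ 16  20 197] [0.6984 0.0754 0.048 ]
```

Call:
jog_arm --steps '[[[255,-0.005,0,-0.02,0,0,0],[255,-0.011,0,-0.034,0,0,0],[255,-0.018,0,-0.048,0,0,0],[255,-0.025,0,-0.065,0,0,0],[255,-0.031,0,-0.085,0,0,0],[255,-0.037,0,-0.104,0,0,0],[255,-0.046,0,-0.122,0,0,0],[255,-0.046,0,-0.122,0,0,0]]]'

```text
t: 29.95
eef_pos: [0.6765, -0.1143, 0.0945]
ee_rot: [-3.139, -0.001, -1.569]
force: [0.6, 0.5, -1.4]
width: 0.0199
gripper_force: 44.9
```

```bash
python3 - <<'E'
from h import *
s=arm.get_state(); print(s['eef_pos'],s['force'])
f=cakes()
i=cv2.cvtColor(f['color'],cv2.COLOR_RGB2BGR)[120:260,310:490]
cv2.imwrite('pics/c8.png',cv2.resize(i,None,fx=4,fy=4,interpolation=cv2.INTER_CUBIC))
E
```

```text
[ 0.67646474 -0.11428897  0.09453491] [ 0.64201615  0.45102863 -1.38544185]
pale [357.7 161.2] [ 18  14 173] [0.4546 0.1512 0.048 ]
pale [415. 207.] [12 11 96] [0.697  0.0904 0.048 ]
```

View pics/c8.png

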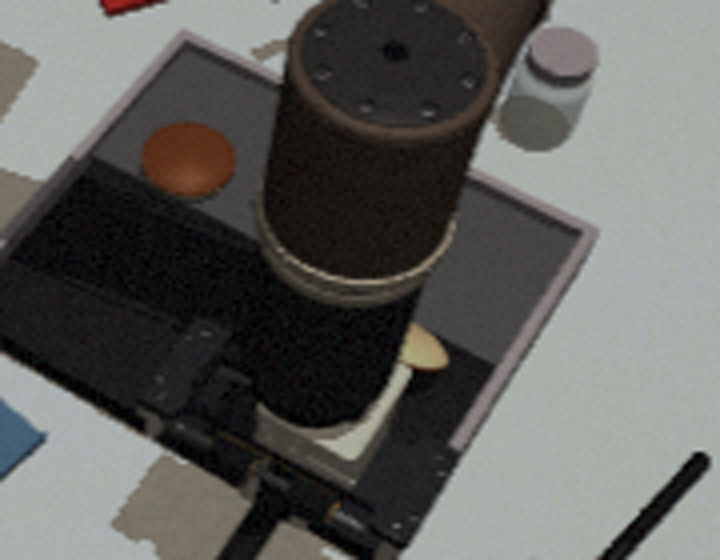

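Cake A is tipping as before (visible part at c8 (425,348)). Cake C lies brown side up on the raised plate at (188,160). I'll finish the flip.

Call:
jog_arm --steps '[[[255,-0.013,0,-0.023,0,0,0],[255,-0.029,0,-0.047,0,0,0],[255,-0.047,0,-0.069,0,0,0],[255,-0.067,0,-0.089,0,0,0],[255,-0.086,0,-0.107,0,0,0],[255,-0.107,0,-0.122,0,0,0],[255,-0.129,0,-0.134,0,0,0],[255,-0.151,0,-0.144,0,0,0]]]'

```text
t: 30.8
eef_pos: [0.6759, -0.0763, 0.1298]
ee_rot: [-3.141, -0.001, -1.569]
force: [-0.4, -0.5, -1.5]
width: 0.0198
gripper_force: 44.9
```

Call:
jog_arm --steps '[[[255,-0.019,0,-0.005,0,0,0],[255,-0.038,0,-0.009,0,0,0],[255,-0.06,0,-0.009,0,0,0],[255,-0.09,0,-0.009,0,0,0],[255,-0.12,0,-0.009,0,0,0],[255,-0.12,0,-0.009,0,0,0],[255,-0.12,0,-0.009,0,0,0]]]'

```text
t: 31.5
eef_pos: [0.6758, -0.0466, 0.1316]
ee_rot: [-3.141, -0.001, -1.569]
force: [0.1, -0.8, -2.2]
width: 0.0195
gripper_force: 44.9
```

Call:
jog_arm --steps '[[[255,0.2,0,-0.1,0,0,0],[255,0.4,0,-0.1,0,0,0],[255,0.6,0,-0.1,0,0,0],[255,0.6,0,-0.1,0,0,0],[255,0.6,0,-0.1,0,0,0]]]'

```text
t: 32.0
eef_pos: [0.6754, -0.1991, 0.1564]
ee_rot: [-3.141, -0.001, -1.573]
force: [0.3, 0.7, -1.9]
width: 0.02
gripper_force: 44.9
```

```bash
python3 - <<'E'
from h import *
s=arm.get_state(); print(s['eef_pos'],s['ee_rot'])
f=cakes(); brown(f,.68)
plan((.52,-.27,.16,-95),(.404,-.297,.16,-99.1),(.404,-.297,.06,-99.1))
E
```

```text
[ 0.67544433 -0.19906436  0.1564446 ] [-3.14108606e+00 -6.82292412e-04 -1.57273170e+00]
pale [353.2 159.6] [ 10  17 130] [0.4382 0.1486 0.048 ]
pale [410.6 197.4] [ 66  23 391] [0.6695 0.1153 0.048 ]
brown [389 183  40  25 464] [414.8 197. ] centre@.05 [0.6799 0.1225 0.05  ]
 seen el [array([411.6, 196.7]), array([21.6, 36.3]), np.float64(90.2)]  flat el [array([414.9, 197. ]), array([21.2, 26.3]), np.float64(105.5)] area 464 437.4644556273706
(0.52, -0.27, 0.16, -95) -> [ 0.29   0.622 -0.014] [-0.001 -0.001  0.11 ] rows 3.4
(0.404, -0.297, 0.16, -99.1) -> [0.148 0.453 0.   ] [-0.    -0.     0.091] rows 2.4
(0.404, -0.297, 0.06, -99.1) -> [ 0.  -0.   0.4] [0. 0. 0.] rows 2.0
```

Cake A flipped but lies close to the step line (y≈0.122), so I'll nudge it on like cake C.

Call:
jog_arm --steps '[[[255,-0.38,0,0,0,0,0],[255,-0.38,0,0,0,0,0],[255,-0.38,0,0.2,0,0,0],[255,-0.38,0,0.28,0,0,0],[255,-0.38,0,0.316,0,0,0],[255,-0.38,0,0.316,0,0,0],[255,-0.38,0,0.316,0,0,0]]]'

```text
t: 32.75
eef_pos: [0.6769, -0.1016, 0.0791]
ee_rot: [-3.139, -0.001, -1.569]
force: [0.6, -1.1, -0.9]
width: 0.0197
gripper_force: 44.9
```

Call:
jog_arm --steps '[[[255,-0.04,0,0,0,0,0],[255,-0.07,0,0,0,0,0],[255,-0.1,0,0,0,0,0],[255,-0.13,0,0,0,0,0],[255,-0.16,0,0,0,0,0],[255,-0.19,0,0,0,0,0],[255,-0.19,0,0,0,0,0]]]'

```text
t: 33.45
eef_pos: [0.676, -0.0532, 0.0777]
ee_rot: [-3.141, -0.001, -1.568]
force: [-0.1, 0.0, -1.8]
width: 0.0195
gripper_force: 44.9
```

Call:
jog_arm --steps '[[[255,0.1,0,0,0,0,0],[255,0.2,0,0,0,0,0],[255,0.3,0,-0.2,0,0,0],[255,0.5,0,-0.35,0,0,0],[255,0.6,0,-0.35,0,0,0],[255,0.6,0,-0.35,0,0,0],[255,0.6,0,-0.35,0,0,0]]]'

```text
t: 34.15
eef_pos: [0.6757, -0.2055, 0.1654]
ee_rot: [-3.14, -0.0, -1.572]
force: [-0.3, 0.9, -2.0]
width: 0.0193
gripper_force: 44.9
```

```bash
python3 - <<'E'
from h import *
s=arm.get_state(); print(s['eef_pos'],s['ee_rot'])
f=cakes(); brown(f,.68)
plan((.52,-.27,.16,-95),(.404,-.297,.16,-99.1),(.404,-.297,.06,-99.1))
E
```

```text
[ 0.67566556 -0.2054614   0.16536751] [-3.14030401e+00 -3.19120291e-04 -1.57170659e+00]
pale [352.  159.2] [ 10  17 104] [0.4339 0.1479 0.048 ]
pale [413.5 191.7] [ 72  22 396] [0.667  0.1404 0.048 ]
brown [392 180  41  22 468] [418.1 190.5] centre@.05 [0.6775 0.1512 0.05  ]
 seen el [array([415.6, 191.9]), array([20.5, 39.1]), np.float64(69.1)]  flat el [array([418.2, 190.5]), array([20.8, 26. ]), np.float64(105.1)] area 468 423.8157610655762
(0.52, -0.27, 0.16, -95) -> [0.262 0.622 0.019] [-0.    -0.     0.111] rows 3.4
(0.404, -0.297, 0.16, -99.1) -> [0.148 0.453 0.   ] [-0.    -0.     0.091] rows 2.4
(0.404, -0.297, 0.06, -99.1) -> [ 0.  -0.   0.4] [0. 0. 0.] rows 2.0
```

Call:
jog_arm --steps '[[[255,0.262,0.622,0.019,0,0,0.111],[255,0.262,0.622,0.019,0,0,0.111],[255,0.262,0.622,0.019,0,0,0.111],[255,0.262,0.622,0.019,0,0,0.111],[255,0.262,0.622,0.019,0,0,0.111],[255,0.262,0.622,0.019,0,0,0.111]]]'

```text
t: 34.8
eef_pos: [0.5211, -0.2695, 0.1606]
ee_rot: [-3.14, -0.001, -1.656]
force: [0.4, 0.2, -1.7]
width: 0.0195
gripper_force: 44.9
```

Call:
jog_arm --steps '[[[255,0.148,0.453,0,0,0,0.091],[255,0.148,0.453,0,0,0,0.091],[255,0.148,0.453,0,0,0,0.091],[255,0.148,0.453,0,0,0,0.091],[255,0.148,0.453,0,0,0,0.091],[255,0.148,0.453,0,0,0,0.091]]]'

```text
t: 35.4
eef_pos: [0.4062, -0.2969, 0.1604]
ee_rot: [-3.14, -0.001, -1.727]
force: [0.5, -0.1, -0.7]
width: 0.0196
gripper_force: 44.9
```

```bash
python3 - <<'E'
from h import *
s=arm.get_state(); print(s['eef_pos'],s['ee_rot'])
f=cakes(); [brown(f,x) for x in(.449,.565,.68)]
plan((.404,-.297,.06,-99.1),(.404,-.297,.0385,-99.1))
i=cv2.cvtColor(f['color'],cv2.COLOR_RGB2BGR)[80:280,220:480]
cv2.imwrite('pics/c9.png',cv2.resize(i,None,fx=3,fy=3,interpolation=cv2.INTER_CUBIC))
E
```

```text
[ 0.40620522 -0.29694912  0.1603568 ] [-3.14010846e+00 -6.73545736e-04 -1.72690851e+00]
pale [357.1 159.6] [ 21  17 254] [0.4493 0.1559 0.048 ]
pale [390.2 170.9] [ 21  18 275] [0.5654 0.1743 0.048 ]
pale [420.3 190.7] [ 22  19 300] [0.6834 0.1561 0.048 ]
brown [345 150  24  20 360] [356.7 159.4] centre@.05 [0.4486 0.1544 0.05  ]
 seen el [array([356.7, 159.4]), array([18. , 23.5]), np.float64(94.0)]  flat el [array([356.7, 159.4]), array([19., 24.]), np.float64(94.8)] area 360 357.57146200258285
brown [378 161  25  20 384] [389.9 170.8] centre@.05 [0.5648 0.1728 0.05  ]
 seen el [array([389.9, 170.7]), array([18.6, 24.2]), np.float64(98.2)]  flat el [array([390. , 170.7]), array([19.6, 24.8]), np.float64(99.9)] area 384 381.327794193523
brown [407 180  26  21 429] [419.7 190.1] centre@.05 [0.681  0.1555 0.05  ]
 seen el [array([419.7, 190.1]), array([19.8, 25.5]), np.float64(103.2)]  flat el [array([419.8, 190.1]), array([20.7, 26. ]), np.float64(105.2)] area 429 423.06118530384265
(0.404, -0.297, 0.06, -99.1) -> [0.001 0.008 0.401] [-0.001 -0.001  0.004] rows 2.0
(0.404, -0.297, 0.0385, -99.1) -> [ 0.    -0.     0.086] [0. 0. 0.] rows 0.4
```

View pics/c9.png

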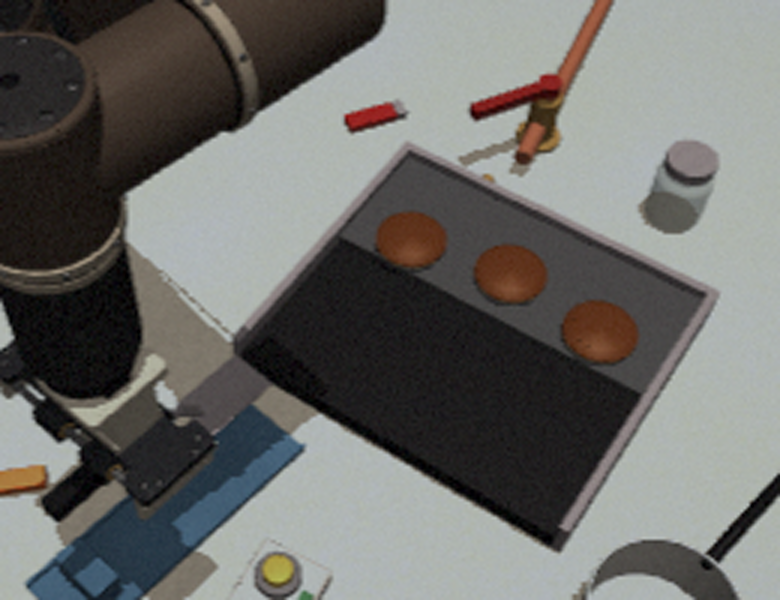

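All three oatcakes lie flat and brown side up on the raised plate at c9 (411,240), (511,273) and (600,332); the tap lever is at about 45°. Now I'll lay the spatula back on its rest.

Call:
jog_arm --steps '[[[255,0.001,0.006,0.2,0,0,0.004],[255,0.001,0.006,0.35,0,0,0.004],[255,0.001,0.006,0.44,0,0,0.004],[255,0.001,0.006,0.47,0,0,0.004],[255,0.001,0.006,0.478,0,0,0.004],[255,0.001,0.006,0.478,0,0,0.004],[255,0.001,0.006,0.478,0,0,0.004]]]'

```text
t: 36.15
eef_pos: [0.4044, -0.2976, 0.0421]
ee_rot: [-3.138, -0.001, -1.731]
force: [0.1, 0.1, -1.0]
width: 0.0193
gripper_force: 44.9
```

Call:
jog_arm --steps '[[[255,0,0,0.004,0,0,0],[255,0,0,0.008,0,0,0],[255,0,0,0.008,0,0,0]]]'

```text
t: 36.45
eef_pos: [0.4033, -0.2973, 0.0392]
ee_rot: [-3.14, -0.001, -1.731]
force: [0.3, 0.6, -1.7]
width: 0.0198
gripper_force: 44.9
```

Call:
jog_arm --steps '[[[255,0,0,0.004,0,0,0],[255,0,0,0.004,0,0,0],[255,0,0,0.004,0,0,0]]]'

```text
t: 36.75
eef_pos: [0.4034, -0.2974, 0.0388]
ee_rot: [-3.14, -0.001, -1.731]
force: [-2.4, 2.4, 9.0]
width: 0.0193
gripper_force: 44.9
```

Call:
jog_arm --steps '[[[0,0,0,0,0,0,0],[0,0,0,0,0,0,0],[0,0,0,0,0,0,0],[0,0,0,0,0,0,0],[0,0,0,0,0,0,0],[0,0,0,0,0,0,0],[0,0,0,0,0,0,0],[0,0,0,0,0,0,0]]]'

```text
t: 37.55
eef_pos: [0.4032, -0.2973, 0.0379]
ee_rot: [-3.141, -0.0, -1.731]
force: [-0.2, -0.2, -0.4]
width: 0.0783
gripper_force: 0.0
```

Call:
jog_arm --steps '[[[0,0,0,-0.5,0,0,0],[0,0,0,-0.5,0,0,0],[0,0,0,-0.5,0,0,0],[0,0,0,-0.5,0,0,0],[0,0,0,-0.5,0,0,0],[0,0,0,-0.5,0,0,0]]]'

```text
t: 38.15
eef_pos: [0.4024, -0.2969, 0.1619]
ee_rot: [3.141, -0.0, -1.731]
force: [-0.1, -0.4, 0.1]
width: 0.0877
gripper_force: 0.0
```

```bash
python3 - <<'E'
from h import *
import pickle
s=arm.get_state(); print(s['eef_pos'],s['width'])
f=grab('wrist'); pickle.dump(f,open('w4.pkl','wb')); c=f['color'].astype(int)
for v in range(100,215,15): 
    d=np.where((c[v,250:400].max(-1)<55))[0]+250; print(v,d[:1],d[-1:],len(d))
print(proj(f,(.393,-.371,.066)),proj(f,(.4045,-.297,.066)))
plan((.45,-.27,.17,-130),(.548,-.258,.12,-162),(.548,-.258,.054,-162))
E
```

```text
[ 0.40235929 -0.29688906  0.1619291 ] 0.08766856837989762
100 [] [] 0
115 [] [] 0
130 [305] [325] 3
145 [305] [325] 3
160 [304] [325] 22
175 [304] [325] 22
190 [304] [325] 22
205 [304] [324] 21
[312.20724661 118.51306282] [312.98957029 206.76123523]
(0.45, -0.27, 0.17, -130) -> [-0.137 -0.171 -0.033] [ 0.001 -0.     0.684] rows 3.6
(0.548, -0.258, 0.12, -162) -> [-0.289 -0.269  0.2  ] [ 0.    -0.     0.711] rows 3.7
(0.548, -0.258, 0.054, -162) -> [ 0.    -0.     0.264] [0. 0. 0.] rows 1.3
```

The handle lies straight at u 304–325, with its tail between v=115 and 130 as before. Now the yellow key, with fingers closed.

Call:
jog_arm --steps '[[[255,-0.137,-0.171,-0.033,0,0,0.684],[255,-0.137,-0.171,-0.033,0,0,0.684],[255,-0.137,-0.171,-0.033,0,0,0.684],[255,-0.137,-0.171,-0.033,0,0,0.684],[255,-0.137,-0.171,-0.033,0,0,0.684],[255,-0.137,-0.171,-0.033,0,0,0.684]]]' --newtons 30

```text
t: 38.8
eef_pos: [0.4503, -0.2702, 0.1703]
ee_rot: [3.141, -0.001, -2.266]
force: [-0.1, -1.0, -0.1]
width: 0.0451
gripper_force: 0.0
```

Call:
jog_arm --steps '[[[255,-0.289,-0.269,0.2,0,0,0.711],[255,-0.289,-0.269,0.2,0,0,0.711],[255,-0.289,-0.269,0.2,0,0,0.711],[255,-0.289,-0.269,0.2,0,0,0.711],[255,-0.289,-0.269,0.2,0,0,0.711],[255,-0.289,-0.269,0.2,0,0,0.711]]]'

```text
t: 39.4
eef_pos: [0.5485, -0.2582, 0.121]
ee_rot: [-3.141, 0.0, -2.822]
force: [-0.7, -0.9, 0.6]
width: 0.0015
gripper_force: 0.0
```

```bash
python3 - <<'E'
from h import *
s=arm.get_state(); print(s['width'])
plan((.548,-.2585,.056,-162),(.548,-.2585,.033,-162),(.548,-.2585,.09,-162),(.553,-.318,.09,-162),(.553,-.318,.056,-162))
E
```

```text
0.0014998623037308543
(0.548, -0.2585, 0.056, -162) -> [ 0.002 -0.001  0.26 ] [-0.001  0.     0.006] rows 1.3
(0.548, -0.2585, 0.033, -162) -> [ 0.    -0.     0.092] [0. 0. 0.] rows 0.5
(0.548, -0.2585, 0.09, -162) -> [ 0.     0.    -0.228] [0. 0. 0.] rows 1.1
(0.553, -0.318, 0.09, -162) -> [ 0.055 -0.233 -0.   ] [0. 0. 0.] rows 1.2
(0.553, -0.318, 0.056, -162) -> [ 0.    -0.     0.136] [0. 0. 0.] rows 0.7
```

Call:
jog_arm --steps '[[[255,0,0,0.26,0,0,0],[255,0,0,0.26,0,0,0],[255,0,0,0.3,0,0,0],[255,0,0,0.33,0,0,0],[255,0,0,0.352,0,0,0],[255,0,0,0.352,0,0,0],[255,0,0,0.352,0,0,0]]]'

```text
t: 40.1
eef_pos: [0.5487, -0.2585, 0.0377]
ee_rot: [-3.139, 0.002, -2.824]
force: [-12.1, 6.6, 30.9]
width: 0.0002
gripper_force: 15.5
```

Call:
jog_arm --steps '[[[255,0,0,-0.228,0,0,0],[255,0,0,-0.228,0,0,0],[255,0,0,-0.228,0,0,0],[255,0,0,-0.228,0,0,0]]]'

```text
t: 40.5
eef_pos: [0.5491, -0.2581, 0.0909]
ee_rot: [-3.14, 0.002, -2.826]
force: [-0.5, -0.1, 0.0]
width: 0.0005
gripper_force: 0.0
```

Call:
jog_arm --steps '[[[255,0.055,-0.233,0,0,0,0],[255,0.055,-0.233,0,0,0,0],[255,0.055,-0.233,0,0,0,0],[255,0.055,-0.233,0,0,0,0],[255,0.055,-0.233,0,0,0,0]]]'

```text
t: 41.0
eef_pos: [0.5534, -0.3171, 0.0897]
ee_rot: [-3.141, -0.0, -2.827]
force: [-0.3, -0.9, -0.4]
width: 0.0001
gripper_force: 0.0
```

Call:
jog_arm --steps '[[[255,0,0,0.14,0,0,0],[255,0,0,0.14,0,0,0],[255,0,0,0.18,0,0,0],[255,0,0,0.21,0,0,0],[255,0,0,0.225,0,0,0],[255,0,0,0.225,0,0,0],[255,0,0,0.225,0,0,0]]]'

```text
t: 41.7
eef_pos: [0.5546, -0.3176, 0.0379]
ee_rot: [-3.139, 0.002, -2.825]
force: [-7.3, 8.0, 25.0]
width: 0.0005
gripper_force: 12.5
```

Call:
jog_arm --steps '[[[255,0,0,-0.6,0,0,0],[255,0,0,-0.6,0,0,0],[255,0,0,-0.6,0,0,0],[255,0,0,-0.6,0,0,0],[255,0,0,-0.6,0,0,0],[255,0,0,-0.6,0,0,0]]]'

```text
t: 42.3
eef_pos: [0.5531, -0.3174, 0.1836]
ee_rot: [-3.141, 0.0, -2.827]
force: [0.1, 0.2, 0.3]
width: 0.0006
gripper_force: 0.0
```

```bash
python3 - <<'E'
from h import *
s=arm.get_state(); print(s['eef_pos'],s['force'])
f=cakes(); [brown(f,x) for x in(.449,.565,.68)]
E
```

```text
[ 0.55311489 -0.31735244  0.18356249] [0.05037353 0.16881607 0.26997853]
pale [357.3 159.9] [ 23  17 265] [0.4506 0.1553 0.048 ]
pale [390.  170.6] [ 23  18 322] [0.5642 0.1753 0.048 ]
pale [420.  190.1] [ 24  19 350] [0.6815 0.1575 0.048 ]
brown [319 121  39  40 911] [333.5 134.4] centre@.05 [0.321  0.2085 0.05  ]
 seen el [array([332.8, 135.3]), array([30.3, 48.6]), np.float64(51.6)]  flat el [array([333.5, 134.3]), array([17.4, 22.8]), np.float64(91.1)] area 911 311.4777937446488
brown [378 161  25  20 388] [389.9 170.7] centre@.05 [0.5649 0.173  0.05  ]
 seen el [array([389.9, 170.7]), array([18.8, 24.2]), np.float64(98.5)]  flat el [array([390. , 170.7]), array([19.6, 24.8]), np.float64(99.9)] area 388 381.2701053840574
brown [407 180  26  21 430] [419.7 190.1] centre@.05 [0.6809 0.1555 0.05  ]
 seen el [array([419.6, 190.1]), array([19.8, 25.6]), np.float64(103.3)]  flat el [array([419.8, 190.1]), array([20.7, 26. ]), np.float64(105.2)] area 430 423.0434949386399
```

The cakes are unmoved (the first outline merged with the arm's shadow), the keys were pressed in order, and the robot is clear of everything. I'm handing the job in.

```bash
python3 -c "
from station import arm
print(arm.job_done())"
```

```text
the job is handed in; nothing more can be done
None
```

I handed the job in with every step done in order: red key, tap at half open, all three oatcakes flat and brown side up on the raised plate, spatula back on its rest, then yellow and green keys; the judge returned no verdict, and my checks were by camera and force readings only.

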